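# Hang up the washed strainer and stand its spoon to dry

### The arm

A 6-joint arm with a two-finger parallel gripper is mounted at the origin on the work surface. World frame = base frame: x ahead of the robot, y to its left, z up, the work surface at z = 0. Lengths are in m, angles in rad, forces in N, time in s.
With the tool pointing down it reaches from about 0.35 to 0.975 m from the base axis. Payload 4.9 kg.
Tool frame: the origin (TCP) lies at the very end of the fingers, on their centre line; the grasp point (between the pads) lies 19 mm behind it; z points along the fingers, y is the direction in which the jaws open and shut (so a half turn about z gives the same grasp; the last joint's range is limited). The gripper opens to 85 mm and grips with 20 to 120 N. Pads are 22 mm wide; open, the fingers measure 114 mm over their backs; the gripper's body (76 mm by 85 mm) begins 54 mm behind the grasp point. The pads swing forward as they close: fully open they stand 13 mm farther back than shut.
Start: joints at [-1.44, 0.053, 1.613, -0, 1.476, -0.119], TCP at [0.155, -0.606, 0.231] pointing down, gripper open.
Joint ranges: [-3.01, 3.01], [-1.01, 2.22], [0.06, 2.58], [-1.02, 4.17], [0.09, 2.62], [-3.14, 3.14]. Speed limits (rad/s): [2.57, 2.57, 3.14, 3.14, 3.14, 3.14].

### API

Orientations are given as a rotation vector (axis times angle).
In Python, from cell import bot gives the robot as it stands.
- The arm moves only by the tool move_arm, never from a script. Its argument "targets" is a list of rows, each a list of 3 entries, a list of its own where there are three numbers: the opening, from -1 (shut) to 1 (fully open), so that 0 is half open, then the shift along the world's x, y, z in m, then the turn about the world's z in degrees. A call has 1 to 5 rows; each row shifts and turns the commanded pose from where the row before left it; what a row does not reach is not made up. A row lasts 1/8 s, in which the tool goes at most 62.5 mm and 10.7 degrees, less where a joint would pass 70% of its speed; a pose out of reach is approached as far as the arm can. A call with a gripper value outside its range is refused whole. The fingers move at their own pace and stop on an object; "force" is the grip in N (left out, the last holds). Time passes only in rows, so rows that do not move let the fingers close. It gives the time, the measured TCP pose, the force and the opening at its end, in the units of the state.
- bot.read_state(): the state, without advancing time (a new reading comes with each control period).
- bot.get_image(name): name is "side" or "top"; returns a dict with "image" (480x640x3 uint8, blue, green, red), "fovy" (degrees; the focal length in pixels is half the picture's height over the tangent of half this angle, whatever the lens; pixels are square), "cx", "cy" (the principal point, pixels), "cam_to_world" (4x4, takes a point from camera to world coordinates). Camera axes: x right, y down, z forward; pixel columns grow to the right and rows downward; lengths in m; the calibration is good to about 2 mm. A picture is of the moment at which its call begins. There is no depth.
- bot.finish_job(): hands the job in, once; it reports no verdict.
Trained networks look in a picture, given as the dict that the camera call returned (one of the last four; its "shot" number tells which), for a name from the list of things; names that differ only in an ending like _2 or _b are one class to them, and where a whole thing is asked for, a point or a joint stands for the part that bears it (a point fixed in the world has none). Each returns a list of dicts, best first, with "p" (0 to 1); they miss things now and then, are a little off and sometimes report something else, mostly with a low value. They report only what shows in the picture. A call takes as long as a camera call.
- bot.cut_out(name, picture): "region" (480x640 bool, what is visible of it) and "position" ([column, row] in pixels, amid what is visible of it).
The state is a dict: "time_s": time; "joint_pos": joint angles; "joint_vel": joint speeds; "effort": joint torques, N m; "eef_pos": TCP position; "ee_rot": TCP orientation; "contact_force": force on the tool from outside, world axes, zero at the start; "ft_torque": the same for the moment, N m; "grip_width": finger opening in m.
Only numpy, scipy, OpenCV 4.12 (cv2) and the standard library are available. Lean on these libraries where they do the work, as an engineer would, in place of code of your own. Each camera call takes 0.05 s, during which the arm holds its last target.

### The job

The washed wooden spoon lies across the rim of the steel strainer: first stand it bowl-down in the yellow cup so that its handle leans out over the cup's orange pouring lip. Then, with the strainer still standing on the slab, swing its folded bail upright with a fingertip, and hang the strainer by the bail on the two blue prongs under the shelf of the drying rack. Let go of everything, leave the other things where they are, and do not tip the cup or the strainer over.

Things in the scene. Friction and masses are not known exactly. Their poses are not given: they have to be found in the camera images.
- strainer: Round stainless strainer basket, open on top: 75 mm tall, 104 mm across the rim, 86 mm across the base, wall 3 mm, about 260 g. Origin at the centre of its underside, z up. Ears on the rim (local y +-55 mm) carry the swing bail, hinged about local y at height 70 mm. The folded bail sticks out on the local -x side, turned roughly towards the robot.
- bail (a joint): Angle of the strainer's bail in rad: 0 = lying level out to local -x of the strainer, negative = drooping below level (it starts there), 1.57 = upright, limits -0.35 and 2.6. The hinge is slightly stiff (about 0.02 N m): the bail stays at any angle where it is left.
- bail_grip (a point): Middle of the bail's straight black top bar: 8 mm thick, 84 mm long, parallel to the strainer's local y, 66 mm from the hinge axis; the steel legs are 60 mm either side. When folded, only about 10 mm is free between bar and rim: no finger fits between, but a fingertip reaches under the bar from outside. Axes of the bail: y along the bar, -x from hinge to bar.
- spoon: Wooden spoon, 200 mm long, 12 mm thick all over, square handle 12 mm wide, round bowl 34 mm wide and 48 mm long, 45 g. Origin on its underside 78 mm from the bowl's tip, near the centre of mass; local x runs from bowl to handle, z up when it lies flat. It starts lying flat across the strainer's rim.
- spoon_tip (a point): Tip of the spoon's bowl, mid thickness (78 mm from the origin towards -x).
- spoon_end (a point): Free end of the spoon's handle, mid thickness (122 mm from the origin towards +x).
- cup: Yellow round plastic cup, straight-walled: 98 mm tall, 90 mm outside diameter, wall 3 mm, floor 5 mm thick, 220 g. Origin at the centre of its underside, z up. The orange pouring lip (with an orange stripe below it) is on its local +x side, which faces roughly away from the robot.
- rack: Fixed steel-rod drying rack. Origin on the slab between its uprights (local y +-105 mm); front = local -x, roughly towards the robot. Two blue 6 mm prongs at y +-28 mm run forward from x 0, sloping down to x -72, z 183 mm, then turn up to tips at x -86, z 206 mm. A 220 mm wide wire shelf at z 340 mm overhangs from x -76 mm back: the gripper must lean back towards the robot to fit under it.
- rack_seat (a point): Where the middle of the bail's bar comes to rest when hung: midway between the two prongs, in their dips, 7.5 mm above the prong axis, at x = -70 mm, z = 190.5 mm of the rack; same axes as the rack.
- soap_dish: Bystander: red plastic soap dish, fixed, 85 x 120 mm, 30 mm tall, with a hinged red flap lid and small knob, about 65 mm tall to the knob's top. Origin under its centre.
- jar: Bystander: glass jar with a steel lid, 72 mm diameter, 110 mm tall. Origin under its centre.
- bottle: Bystander: green bottle with a white cap, 60 mm diameter, 170 mm tall. Origin under its centre.
- mug: Bystander: blue ceramic mug, 76 mm diameter, 85 mm tall, handle at local +y. Origin under its centre.
- bowl: Bystander: white bowl, 110 mm across, 45 mm tall. Origin under its centre.
- brush: Bystander: small brush lying on the slab. Origin under its middle, handle to local -x.

How it is judged:
On the way, in this order (a step that is already met when the one before it is completed fails the run):
1. the spoon stands bowl-down in the cup, leaning over the orange lip, and is released, the strainer still standing on the slab (z of spoon_tip in the frame of cup between 0 and 0.045 m and x of spoon_tip in the frame of cup between -0.05 and 0.02 m and y of spoon_tip in the frame of cup between -0.042 and 0.042 m and x of spoon_end in the frame of cup above 0.045 m and y of spoon_end in the frame of cup between -0.06 and 0.06 m and angle between cup's own z axis and vertical below 0.12 rad and contact force between the fingers and spoon below 0.05 N and linear speed of spoon below 0.05 m/s and height (world z) of strainer below 0.015 m), for 0.2 s.
2. the bail is upright (within 0.4 rad) while the strainer still stands on the slab (value of joint bail between 1.17 and 1.97 rad and height (world z) of strainer below 0.015 m and angle between strainer's own z axis and vertical below 0.15 rad), for 0.2 s.
At the end, for the whole second after the job is handed in: Strainer hangs still by its bar on both prongs, behind their tips (centred within 18 mm), tilt under 0.4 rad, over 30 mm above the slab. Spoon rests released in the upright cup, bowl tip under 45 mm up, handle end 45 mm or more toward the lip, within 60 mm sideways. Bystanders moved under 30 mm (z of spoon_tip in the frame of cup between 0 and 0.045 m and x of spoon_tip in the frame of cup between -0.05 and 0.02 m and y of spoon_tip in the frame of cup between -0.042 and 0.042 m and x of spoon_end in the frame of cup above 0.045 m and y of spoon_end in the frame of cup between -0.06 and 0.06 m and angle between cup's own z axis and vertical below 0.12 rad and contact force between the fingers and spoon below 0.05 N and linear speed of spoon below 0.05 m/s and x of bail_grip in the frame of rack between -0.086 and -0.015 m and y of bail_grip in the frame of rack between -0.018 and 0.018 m and z of bail_grip in the frame of rack between 0.183 and 0.207 m and height (world z) of strainer above 0.03 m and angle between strainer's own z axis and vertical below 0.4 rad and contact force between strainer and rack above 1 N and linear speed of strainer below 0.08 m/s and distance of each of jar, bottle, mug, bowl, brush from where it was at the start of the episode below 0.03 m); the robot touches nothing.
It fails at once if a bystander is shoved more than 30 mm or knocked over (distance of any of jar, bottle, mug, bowl, brush from where it was at the start of the episode above 0.03 m or angle between any of jar, bottle, mug's own z axis and vertical above 0.5 rad).
It fails at once if the cup is tipped over (angle between cup's own z axis and vertical above 0.5 rad).
It fails at once if the strainer is tipped over (angle between strainer's own z axis and vertical above 0.8 rad).
It also fails if it takes over 72 s, if anything falls off the work surface, if the arm or the gripper's body presses on something with over 40 N, if the wrist force passes 120 N, or if a joint passes its speed limit or range.

## Working session

There is one attempt and no reset: what is moved stays moved. The work goes in short steps, Python scripts to look and compute and a tool call to move; the robot and the scene stay as the last step left them, time stands still between calls to the robot, and variables do not carry over. Pictures are saved under pics/ and viewed, and the job is handed in when it is done.

Besides the shell and the picture viewer there is one more tool, called after ">>>" by a JSON object that holds its "api" and its "payload", one argument or row to a line. move_arm: Moves the arm, as the interface text tells. Its arguments: {"type":"object","properties":{"targets":{"type":"array"},"force":{"type":"number"}},"required":["targets"]}

```bash
ls; mkdir -p pics; cat > h.py <<'E'
import numpy as np, cv2
from cell import bot
def snap(n,fn=None):
    p=bot.get_image(n)
    if fn: cv2.imwrite('pics/'+fn,p['image'])
    return p
def proj(p,X):
    T=np.linalg.inv(p['cam_to_world']);X=np.atleast_2d(X);c=X@T[:3,:3].T+T[:3,3]
    f=240/np.tan(np.radians(p['fovy'])/2)
    return np.c_[p['cx']+f*c[:,0]/c[:,2],p['cy']+f*c[:,1]/c[:,2]]
def ray(p,uv):
    f=240/np.tan(np.radians(p['fovy'])/2)
    d=np.array([(uv[0]-p['cx'])/f,(uv[1]-p['cy'])/f,1.]);R=p['cam_to_world']
    return R[:3,3],R[:3,:3]@d
def atz(p,uv,z):
    o,d=ray(p,uv);return o+d*(z-o[2])/d[2]
def tri(p,a,q,b):
    A=[];B=[]
    o1,d1=ray(p,a);o2,d2=ray(q,b)
    s=np.linalg.lstsq(np.c_[d1,-d2],o2-o1,rcond=None)[0]
    x,y=o1+d1*s[0],o2+d2*s[1]
    return (x+y)/2,np.linalg.norm(x-y)
E
python3 - <<'E'
from h import *
np.set_printoptions(precision=3,suppress=True)
print(bot.read_state())
for n in ['top','side']:
    p=snap(n,n+'0.png');print(n,p['fovy'],p['cx'],p['cy'],p['shot']);print(p['cam_to_world'])
    for k in ['strainer','bail','bail_grip','spoon','cup','rack','soap_dish','jar','bottle','mug','bowl','brush']:
        r=bot.cut_out(k,p)
        for d in r[:2]: print(k,round(d['p'],2),d['position'],int(d['region'].sum()))
E
```

```text
pics
{'time_s': 0.0, 'joint_pos': array([-1.44 ,  0.053,  1.614,  0.   ,  1.476, -0.119]), 'joint_vel': array([-0.   ,  0.   , -0.   ,  0.001,  0.001,  0.001]), 'effort': array([  0.002, -39.368, -37.017,  -0.   ,   0.007,   0.   ]), 'eef_pos': array([ 0.154, -0.605,  0.23 ]), 'ee_rot': array([-3.115, -0.391,  0.   ]), 'contact_force': array([ 0.018, -0.455, -0.526]), 'ft_torque': array([-0.059,  0.018,  0.05 ]), 'grip_width': 0.0851872250935322}
top 54.722780858183356 323.2211405833342 247.95255360683095 1
[[ 0.009 -0.99   0.138  0.412]
 [-1.    -0.012 -0.017  0.032]
 [ 0.018 -0.137 -0.99   1.334]
 [ 0.     0.     0.     1.   ]]
strainer 0.8 [412.8, 266.1] 1056
bail 0.75 [342.4, 307.5] 1297
bail 0.51 [414.2, 289.3] 42
bail_grip 0.54 [415.7, 290.8] 59
cup 0.84 [236.7, 254.3] 1126
rack 0.8 [318.6, 157.9] 4386
rack 0.5 [239.2, 255.2] 1044
soap_dish 0.86 [338.8, 308.0] 1325
jar 0.55 [194.3, 221.3] 701
bottle 0.59 [461.7, 219.1] 632
bottle 0.34 [420.2, 259.8] 427
mug 0.73 [161.6, 248.9] 971
mug 0.39 [340.7, 306.8] 1336
bowl 0.65 [481.1, 320.5] 1182
brush 0.69 [171.9, 330.8] 735
side 55.16585825043456 326.90641610828845 239.82342451975626 2
[[-0.77  -0.369  0.521 -0.06 ]
 [-0.638  0.448 -0.626  0.763]
 [-0.002 -0.814 -0.58   0.791]
 [ 0.     0.     0.     1.   ]]
strainer 0.75 [386.2, 221.0] 1032
bail 0.43 [394.3, 204.7] 356
bail_grip 0.56 [403.5, 224.4] 81
spoon 0.57 [394.0, 206.5] 314
spoon 0.56 [190.3, 303.5] 1452
cup 0.86 [260.4, 302.3] 2026
cup 0.46 [447.8, 208.3] 144
soap_dish 0.75 [377.9, 274.1] 1327
jar 0.76 [193.4, 304.4] 1481
bottle 0.7 [376.3, 179.5] 683
bottle 0.32 [181.3, 350.6] 2008
mug 0.7 [182.4, 356.1] 2062
bowl 0.59 [449.0, 209.2] 159
bowl 0.27 [397.9, 207.1] 346
brush 0.62 [277.1, 415.6] 1609
```

View pics/top0.png

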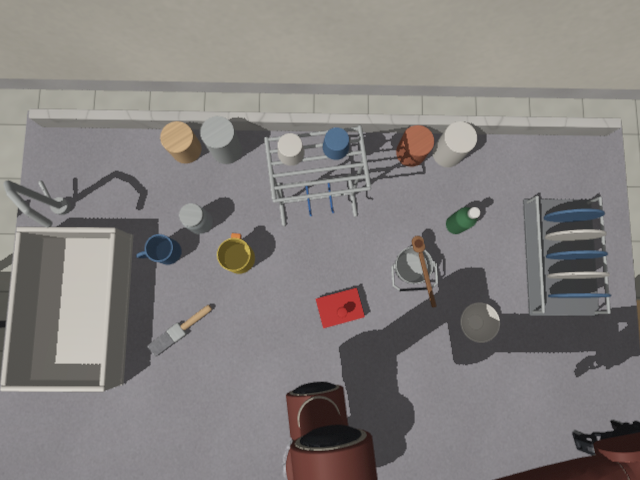

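View pics/side0.png

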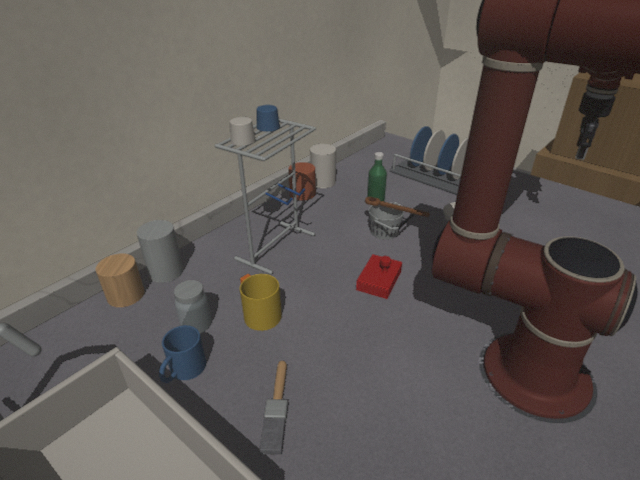

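```bash
python3 - <<'E'
import cv2
a=cv2.imread('pics/top0.png')[190:340,360:510];cv2.imwrite('pics/t0a.png',cv2.resize(a,None,fx=5,fy=4,interpolation=cv2.INTER_CUBIC))
a=cv2.imread('pics/side0.png')[150:270,330:480];cv2.imwrite('pics/s0a.png',cv2.resize(a,None,fx=5,fy=5,interpolation=cv2.INTER_CUBIC))
a=cv2.imread('pics/top0.png')[120:300,200:380];cv2.imwrite('pics/t0b.png',cv2.resize(a,None,fx=3,fy=3,interpolation=cv2.INTER_CUBIC))
a=cv2.imread('pics/side0.png')[120:360,170:440];cv2.imwrite('pics/s0b.png',cv2.resize(a,None,fx=2.5,fy=2.5,interpolation=cv2.INTER_CUBIC))
E
```

```text
(no output)
```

View pics/t0a.png

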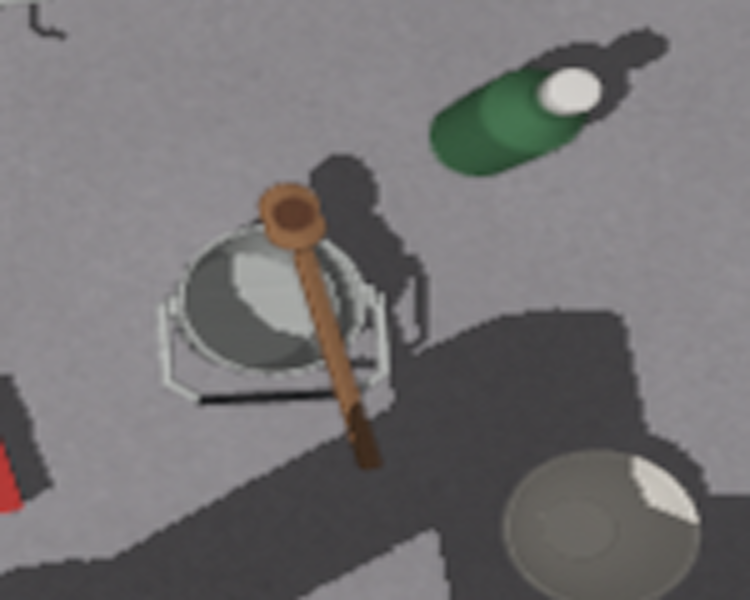

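View pics/s0a.png

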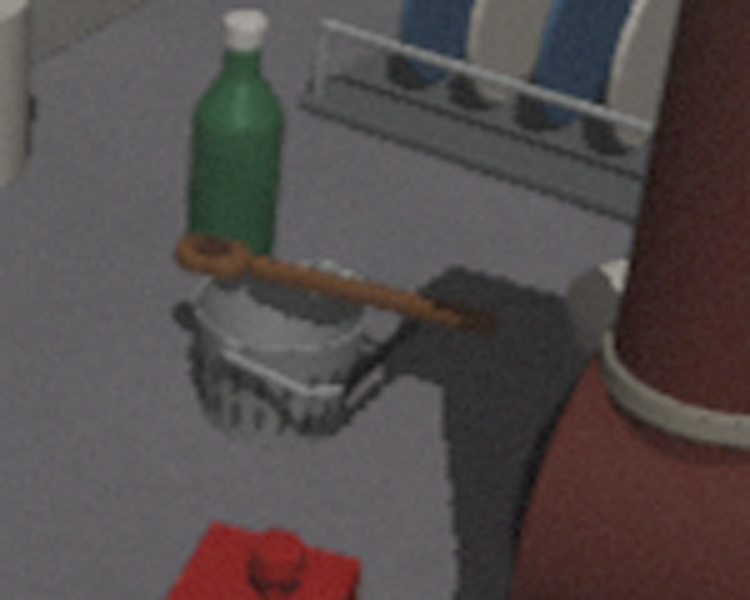

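View pics/t0b.png

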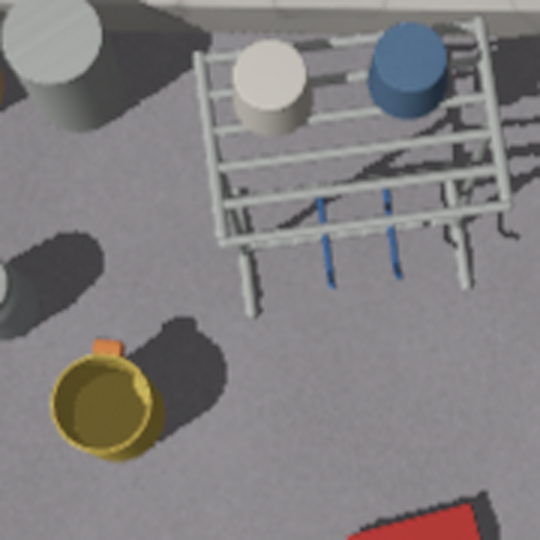

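View pics/s0b.png

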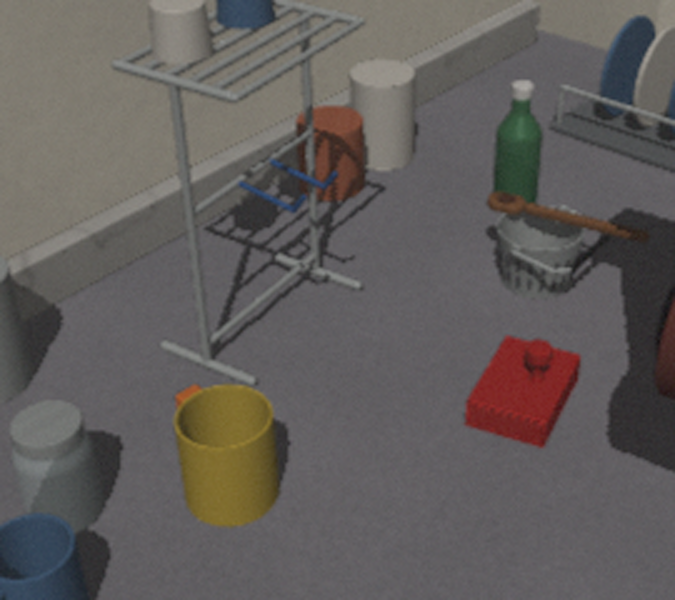

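```bash
python3 - <<'E'
from h import *
np.set_printoptions(precision=4,suppress=True)
t=snap('top');s=snap('side')
# spoon
print('tip',atz(t,(417.3,236.3),.085),'end',atz(t,(434,306.5),.085))
print('spoon side',atz(s,(330+178/5,150+252/5),.081),atz(s,(330+497/5,150+323/5),.081))
# strainer base
def reg(n,p):
    r=bot.cut_out(n,p); return r[0]
for n in ['cup','strainer','soap_dish','rack','jar','bottle','mug','bowl']:
  for nm,p in(('t',t),('s',s)):
    r=reg(n,p) if bot.cut_out(n,p) else None
    if r:
      v,u=np.nonzero(r['region']);print(n,nm,round(r['p'],2),u.min(),u.max(),v.min(),v.max(),atz(p,r['position'],.05))
# rack prong tips: top (310.7?),(333)
for uv in [(200+333/3,120+287/3),(200+399/3,120+277/3)]: print('prong tip',atz(t,uv,.206))
for uv in [(170+295/2.5,120+205/2.5),(170+328/2.5,120+185/2.5),(170+334/2.5,120+173/2.5)]: print('side prong',atz(s,uv,.19))
for uv in [(200+222/3,120+240/3),(200+507/3,120+207/3)]: print('shelf corner',atz(t,uv,.34))
for uv in [(170+235/2.5,120+97/2.5),(170+362/2.5,120+20/2.5),(170+118/2.5,120+65/2.5)]: print('shelf corner side',atz(s,uv,.34))
E
```

```text
tip [ 0.621  -0.2459  0.085 ] end [ 0.4306 -0.2874  0.085 ]
spoon side [ 0.6185 -0.2366  0.081 ] [ 0.4294 -0.2883  0.081 ]
cup t 0.71 218 253 233 272 [0.5716 0.2476 0.05  ]
cup s 0.77 239 279 274 329 [0.5673 0.2529 0.05  ]
strainer t 0.69 392 437 247 290 [ 0.5489 -0.24    0.05  ]
strainer s 0.62 368 411 202 238 [ 0.5391 -0.2186  0.05  ]
soap_dish t 0.96 317 363 289 326 [ 0.4243 -0.039   0.05  ]
soap_dish s 0.62 355 400 254 298 [0.4137 0.0017 0.05  ]
rack t 0.85 265 370 125 225 [0.8497 0.0347 0.05  ]
rack s 0.73 215 315 104 273 [ 1.2134 -0.3658  0.05  ]
jar t 0.84 179 212 203 233 [0.6566 0.374  0.05  ]
jar s 0.58 173 210 280 331 [0.6817 0.3643 0.05  ]
bottle t 0.76 446 479 207 234 [ 0.6759 -0.3841  0.05  ]
bottle s 0.85 367 386 152 200 [ 0.703  -0.4112  0.05  ]
mug t 0.74 137 181 234 263 [0.5809 0.4564 0.05  ]
mug s 0.84 160 205 325 381 [0.5775 0.4705 0.05  ]
bowl t 0.72 461 499 302 341 [ 0.3984 -0.4253  0.05  ]
bowl s 0.63 443 454 202 219 [ 0.4259 -0.4023  0.05  ]
prong tip [0.6493 0.0446 0.206 ]
prong tip [ 0.6585 -0.0099  0.206 ]
side prong [0.6625 0.0492 0.19  ]
side prong [ 0.664  -0.0026  0.19  ]
side prong [ 0.6764 -0.0257  0.19  ]
shelf corner [0.6551 0.1247 0.34  ]
shelf corner [ 0.6829 -0.0841  0.34  ]
shelf corner side [0.6551 0.124  0.34  ]
shelf corner side [ 0.6856 -0.0859  0.34  ]
shelf corner side [0.7915 0.146  0.34  ]
```

```bash
cat > ov.py <<'E'
from h import *
def R2(y): c,s=np.cos(y),np.sin(y);return np.array([[c,-s,0],[s,c,0],[0,0,1]])
def place(P,pose): return np.asarray(P)@R2(np.radians(pose[2])).T+[pose[0],pose[1],0]
def circ(r,z,n=60): a=np.linspace(0,2*np.pi,n);return np.c_[r*np.cos(a),r*np.sin(a),0*a+z]
def cup(pose): return [place(x,pose) for x in(circ(.045,.098),circ(.045,0),circ(.042,.098),[[.045,-.01,.098],[.055,-.01,.098],[.055,.01,.098],[.045,.01,.098]])]
def strainer(pose,b=-.35):
    g=lambda x,y:[-x*np.cos(b),y,.07+x*np.sin(b)]
    return [place(x,pose) for x in(circ(.052,.075),circ(.043,0),[g(0,-.06),g(.05,-.06),g(.066,-.042),g(.066,.042),g(.05,.06),g(0,.06)])]
def rack(pose):
    L=[]
    for y in(-.028,.028): L.append([[0,y,.195],[-.072,y,.183],[-.086,y,.206]])
    L.append([[-.076,-.11,.34],[-.076,.11,.34]])
    L.append([[0,-.105,0],[0,-.105,.34]]);L.append([[0,.105,0],[0,.105,.34]])
    return [place(x,pose) for x in L]
def draw(p,lines,box,k,fn):
    u0,v0,u1,v1=box;im=cv2.resize(p['image'][v0:v1,u0:u1],None,fx=k,fy=k,interpolation=cv2.INTER_CUBIC)
    for L,c in lines:
        q=(proj(p,L)-[u0,v0]+.5)*k
        cv2.polylines(im,[np.round(q).astype(int)],False,c,1,cv2.LINE_AA)
    cv2.imwrite('pics/'+fn,im)
E
cat > o1.py <<'E'
from ov import *
import sys
t=snap('top');s=snap('side')
C=(.572,.247,0+8);S=(.545,-.24,2);Rk=(.742,.030,8.3)
exec(open('poses.py').read()) if len(sys.argv)>2 else None
c=[(l,(255,0,255)) for l in cup(C)+strainer(S)+rack(Rk)]
n=sys.argv[1]
draw(t,c,(200,120,360,280),5,f't{n}a.png') if 0 else None
draw(t,c,(210,170,370,290),5,f't{n}a.png');draw(t,c,(380,220,460,310),6,f't{n}b.png')
draw(s,c,(200,110,340,340),3,f's{n}a.png');draw(s,c,(350,180,450,260),6,f's{n}b.png')
E
python3 o1.py 1
python3 - <<'E'
import cv2,numpy as np
for n in 'ts':
    a=cv2.imread(f'pics/{n}1a.png');b=cv2.imread(f'pics/{n}1b.png')
    print(a.shape,b.shape)
E
```

```text
(600, 800, 3) (540, 480, 3)
(690, 420, 3) (480, 600, 3)
```

View pics/t1a.png

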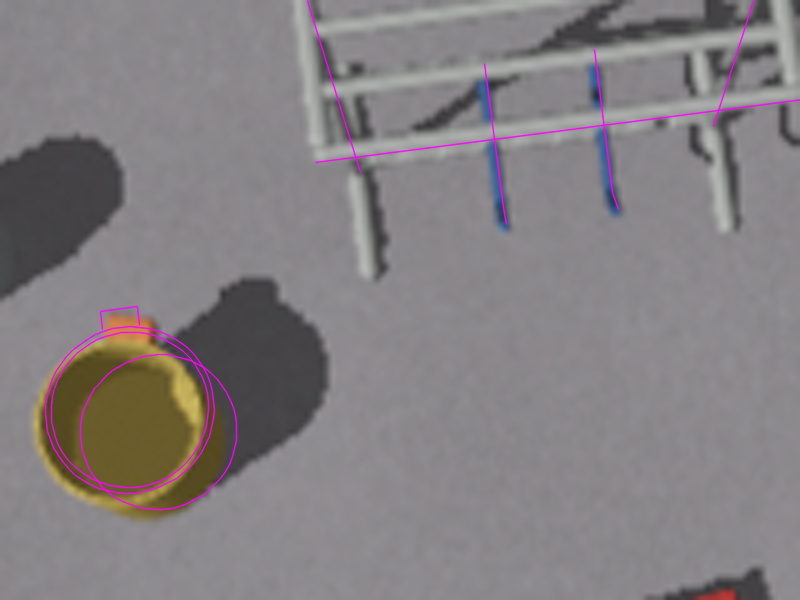

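View pics/t1b.png

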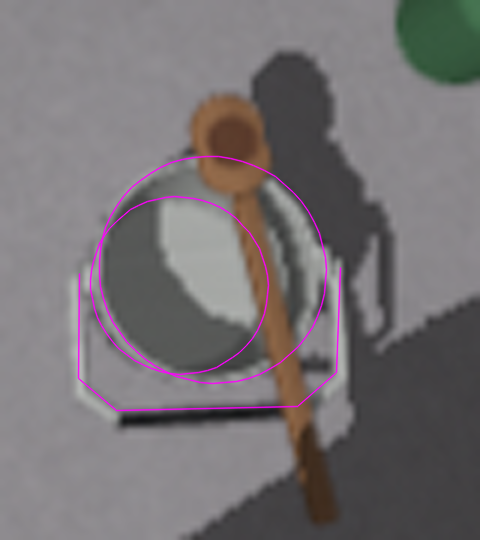

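View pics/s1a.png

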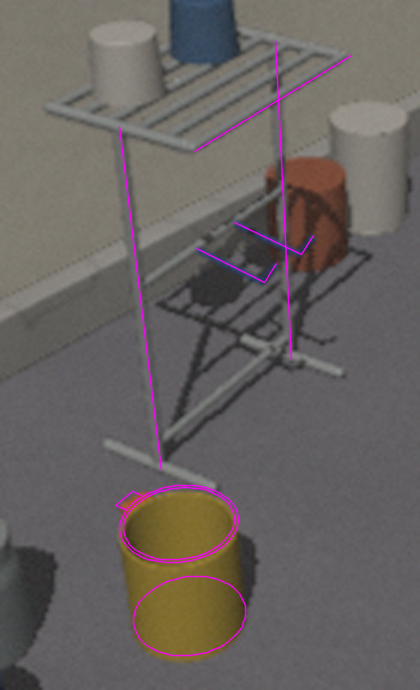

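View pics/s1b.png

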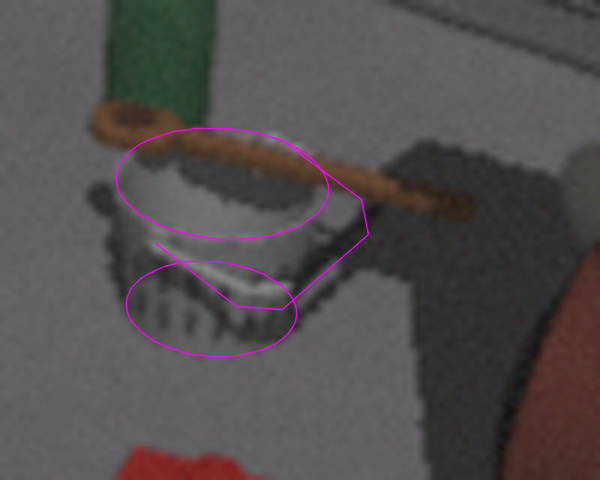

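```bash
cat > poses.py <<'E'
C=(.5665,.250,-4);S=(.5405,-.2365,4.5);Rk=(.7395,.0305,8.3)
E
sed -i 's/strainer(S)/strainer(S,-.35)/' o1.py
python3 o1.py 2 x
```

```text
(no output)
```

View pics/t2a.png

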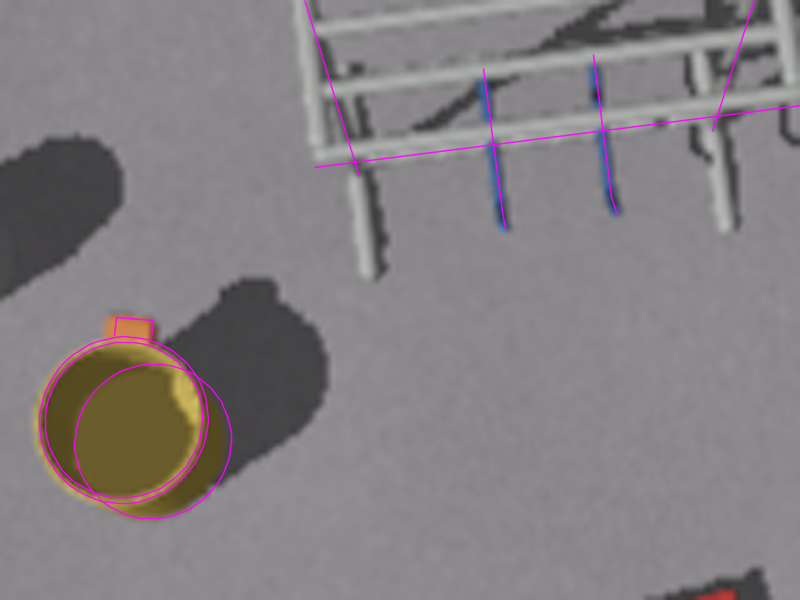

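View pics/t2b.png

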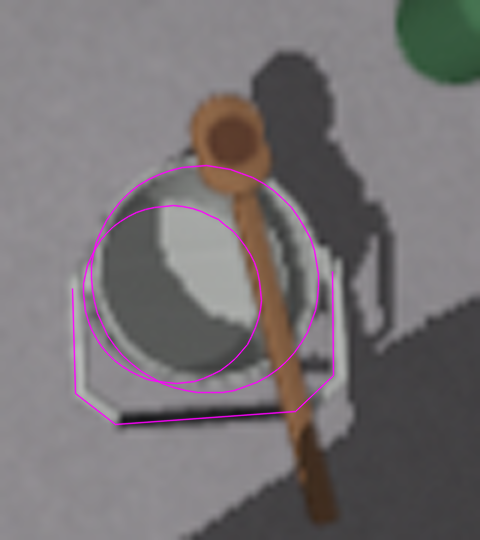

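View pics/s2a.png

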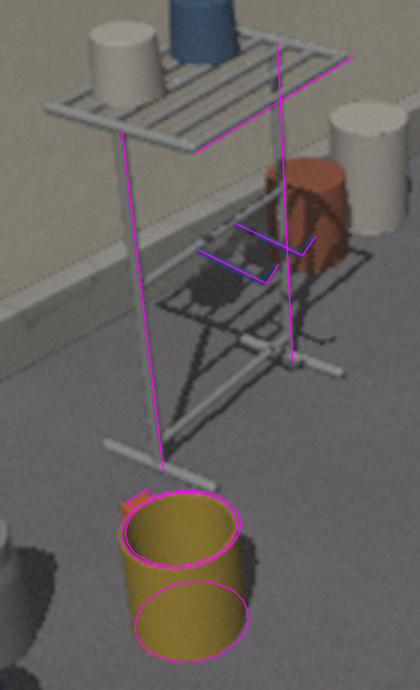

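View pics/s2b.png

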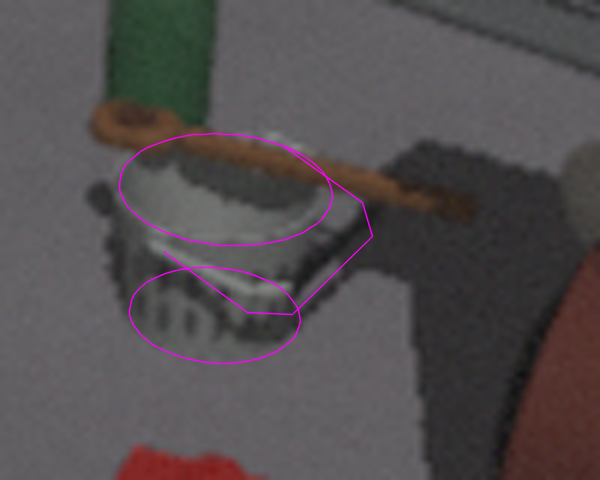

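```bash
cat > o2.py <<'E'
from ov import *
import sys
x,y,yw,b=map(float,sys.argv[2:6])
out=[]
for n,box in(('top',(385,235,455,305)),('side',(355,185,425,255))):
    p=snap(n)
    q=dict(p);q['image']=cv2.convertScaleAbs(p['image'],alpha=1.5)
    draw(q,[(l,(255,0,255)) for l in strainer((x,y,yw),b)],box,5.7,'_a.png');draw(q,[],box,5.7,'_b.png')
    out.append(np.hstack([cv2.imread('pics/_b.png'),cv2.imread('pics/_a.png')]) )
    cv2.imwrite(f'pics/{sys.argv[1]}{n}.png',out[-1])
E
python3 o2.py A .546 -.239 4 -.2
```

```text
(no output)
```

View pics/Atop.png

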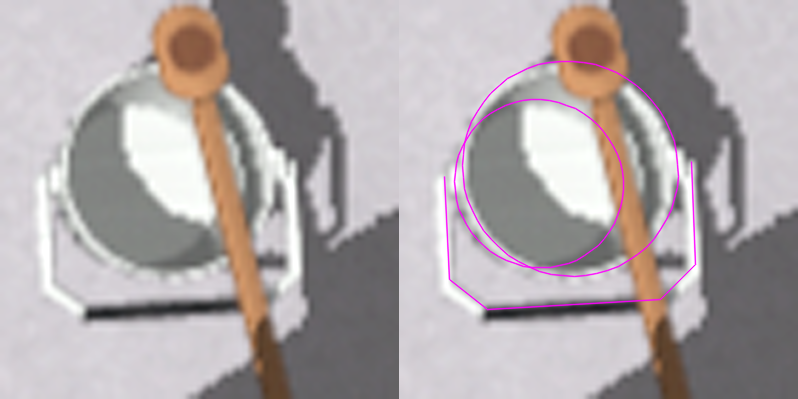

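View pics/Aside.png

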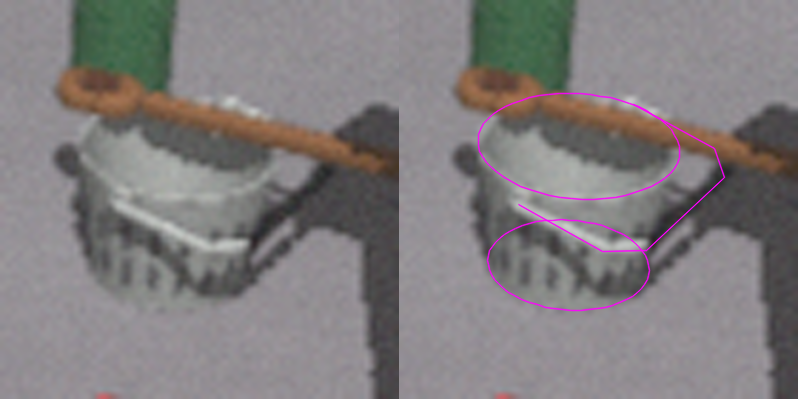

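>>> {"api": "move_arm", "payload": {
  "targets": [
    [0, [0.05, 0.053, 0], 0],
    [0, [0.05, 0.054, -0.01], 0],
    [0, [0.05, 0.054, -0.01], 0],
    [0, [0.05, 0.054, -0.01], 0],
    [0, [0.05, 0.054, -0.02], 0]
  ],
  "force": 25
}}

```text
time_s: 3.92
eef_pos: [0.3661, -0.3784, 0.1905]
ee_rot: [3.115, 0.391, 0.002]
contact_force: [0.8, -1.1, -0.1]
grip_width: 0.0425
```

>>> {"api": "move_arm", "payload": {
  "targets": [
    [0, [0.03, 0.032, -0.02], 0],
    [0, [0.021, 0.022, -0.02], -1],
    [0, [0, 0, -0.01], 0],
    [0, [0, 0, 0], 0]
  ]
}}

```text
time_s: 4.42
eef_pos: [0.4149, -0.3256, 0.139]
ee_rot: [-3.119, -0.364, 0.002]
contact_force: [-0.3, -0.5, -0.0]
grip_width: 0.0422
```

>>> {"api": "move_arm", "payload": {
  "targets": [
    [0, [0.02, 0.022, 0], 0],
    [0, [0.02, 0.022, 0], 0],
    [0, [0, 0, 0], 0]
  ]
}}

```text
time_s: 4.8
eef_pos: [0.4562, -0.2821, 0.1409]
ee_rot: [3.119, 0.365, 0.002]
contact_force: [-0.5, -0.6, 0.7]
grip_width: 0.0426
```

```bash
python3 - <<'E'
from h import *
p=snap('top');cv2.imwrite('pics/g1t.png',cv2.resize(p['image'][220:330,370:480],None,fx=5,fy=5,interpolation=2))
p=snap('side');cv2.imwrite('pics/g1s.png',cv2.resize(p['image'][130:270,340:480],None,fx=4,fy=4,interpolation=2))
print(bot.read_state()['eef_pos'],bot.read_state()['joint_pos'])
E
```

```text
[ 0.45535359 -0.2828278   0.14051528] [-6.94329745e-01 -8.71184679e-02  1.90641924e+00 -6.68174998e-04
  1.32093932e+00  6.45127171e-01]
```

View pics/g1t.png

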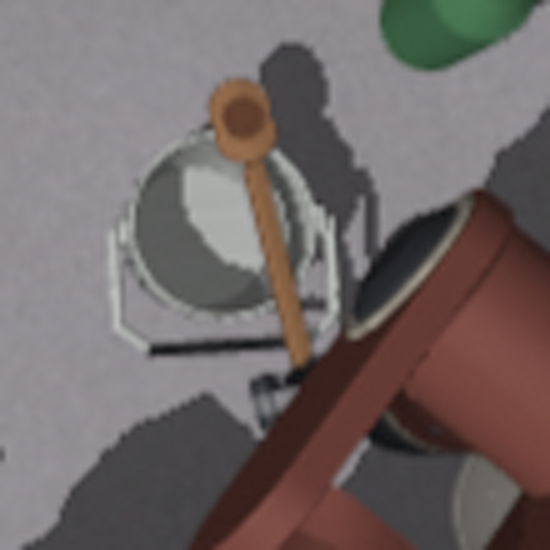

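View pics/g1s.png

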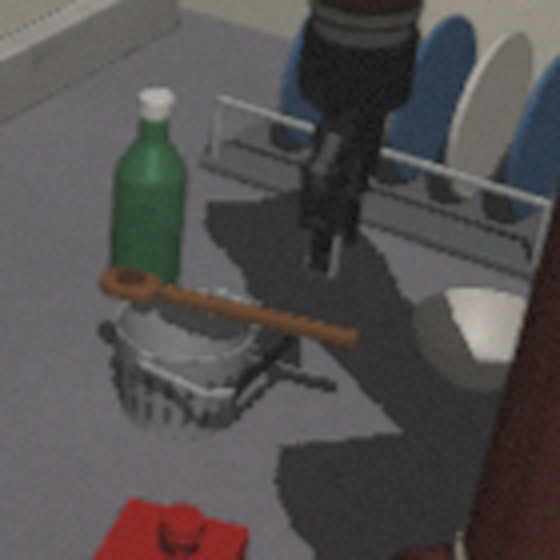

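>>> {"api": "move_arm", "payload": {
  "targets": [
    [0, [0, 0, -0.035], 0],
    [0, [0, 0, -0.03], 0],
    [0, [0, 0, -0.01], 0],
    [0, [0, 0, 0], 0]
  ]
}}

```text
time_s: 5.4
eef_pos: [0.455, -0.2821, 0.0646]
ee_rot: [-3.12, -0.362, 0.001]
contact_force: [0.9, 0.1, 0.7]
grip_width: 0.0426
```

```bash
python3 - <<'E'
from h import *
p=snap('side');cv2.imwrite('pics/g2s.png',cv2.resize(p['image'][150:250,350:450],None,fx=5,fy=5,interpolation=2))
print(bot.read_state()['eef_pos'],bot.read_state()['contact_force'])
E
```

```text
[ 0.45574374 -0.28244349  0.06555513] [ 0.79730043 -0.49441641  0.52538071]
```

View pics/g2s.png

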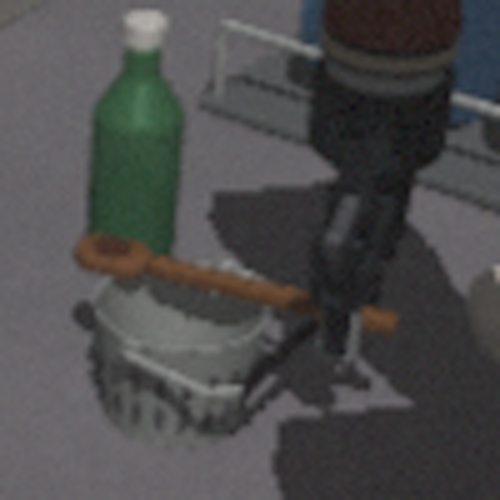

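The handle runs between the fingers. Close and lift.

>>> {"api": "move_arm", "payload": {
  "targets": [
    [-0.7, [0, 0, 0], 0],
    [-1, [0, 0, 0], 0],
    [-1, [0, 0, 0], 0],
    [-1, [0, 0, 0.01], 0],
    [-1, [0, 0, 0.03], 0]
  ],
  "force": 25
}}

```text
time_s: 6.08
eef_pos: [0.4542, -0.2803, 0.1033]
ee_rot: [-3.117, -0.364, 0.005]
contact_force: [-0.7, 0.6, -0.6]
grip_width: 0.0112
```

>>> {"api": "move_arm", "payload": {
  "targets": [
    [-1, [0, 0, 0.05], 0],
    [-1, [0, 0, 0.05], 0],
    [-1, [0, 0, 0.03], 0],
    [-1, [0, 0, 0], 0]
  ]
}}

```text
time_s: 6.58
eef_pos: [0.4569, -0.2824, 0.2386]
ee_rot: [3.116, 0.364, 0.007]
contact_force: [0.3, 0.6, -0.8]
grip_width: 0.0113
```

```bash
python3 - <<'E'
from h import *
p=snap('side');cv2.imwrite('pics/g3s.png',cv2.resize(p['image'][80:260,320:480],None,fx=3.5,fy=3.3,interpolation=2))
print(bot.read_state()['eef_pos'],bot.read_state()['contact_force'])
E
```

```text
[ 0.45590445 -0.281699    0.23585011] [ 0.43826278 -0.16416405 -1.82615371]
```

View pics/g3s.png

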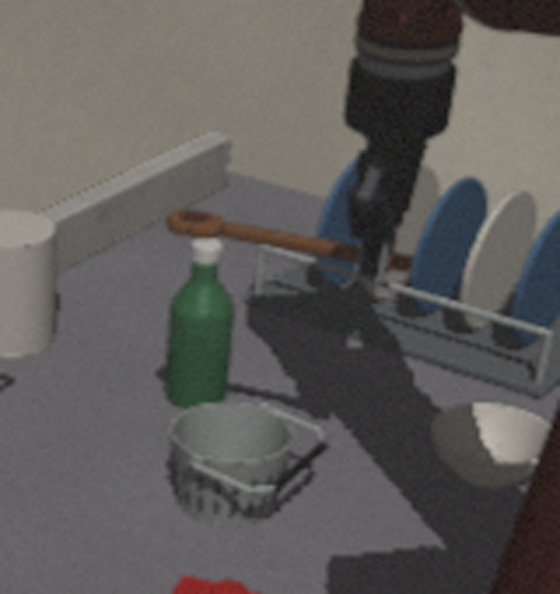

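>>> {"api": "move_arm", "payload": {
  "targets": [
    [-1, [0, 0.02, 0], 10],
    [-1, [0, 0.04, 0], 10],
    [-1, [0, 0.04, 0], 10],
    [-1, [0, 0.04, 0], 10],
    [-1, [0, 0.04, 0], 10]
  ]
}}

```text
time_s: 7.25
eef_pos: [0.4542, -0.0998, 0.2319]
ee_rot: [-2.667, -1.654, 0.004]
contact_force: [0.6, -0.1, -1.1]
grip_width: 0.0113
```

>>> {"api": "move_arm", "payload": {
  "targets": [
    [-1, [0, 0.04, 0], 10],
    [-1, [0, 0.04, 0], 10],
    [-1, [0, 0.04, 0], 10],
    [-1, [0, 0.04, 0], 10],
    [-1, [0, 0.04, 0], 10]
  ]
}}

```text
time_s: 7.88
eef_pos: [0.4542, 0.0997, 0.232]
ee_rot: [-1.717, -2.627, 0.004]
contact_force: [0.0, -0.3, -0.3]
grip_width: 0.0116
```

>>> {"api": "move_arm", "payload": {
  "targets": [
    [-1, [0.01, 0.04, 0], 10],
    [-1, [0.02, 0.04, 0], 10],
    [-1, [0.03, 0.04, 0], 10],
    [-1, [0.04, 0.03, 0], 10],
    [-1, [0.04, 0.01, 0], 10]
  ]
}}

```text
time_s: 8.5
eef_pos: [0.5952, 0.2601, 0.2313]
ee_rot: [-0.442, -3.106, 0.003]
contact_force: [-0.4, -0.5, -0.8]
grip_width: 0.0115
```

>>> {"api": "move_arm", "payload": {
  "targets": [
    [-1, [0.04, -0.01, 0], 9],
    [-1, [0.04, 0, 0], 6.5],
    [-1, [0.024, 0, -0.03], 0],
    [-1, [0, 0, -0.04], 0],
    [-1, [0, 0, 0], 0]
  ]
}}

```text
time_s: 9.12
eef_pos: [0.6956, 0.2474, 0.1562]
ee_rot: [-0.033, -3.128, 0.005]
contact_force: [0.2, -0.6, -1.3]
grip_width: 0.0116
```

```bash
cat > look.py <<'E'
from ov import *
import sys
C=(.568,.251,-1)
for n,box,k in(('top',(190,190,270,290),6),('side',(170,190,330,340),4)):
    p=snap(n);draw(p,[(l,(255,0,255)) for l in cup(C)],box,k,f'{sys.argv[1]}{n}.png')
    r=bot.cut_out('spoon',p)
    for d in r[:1]:
        v,u=np.nonzero(d['region']);print(n,d['p'],d['position'],u.min(),u.max(),v.min(),v.max())
s=bot.read_state();print(s['time_s'],s['eef_pos'],s['ee_rot'],s['contact_force'],s['joint_pos'])
E
python3 look.py L1
```

```text
side 0.68 [251.5, 257.2] 218 270 233 267
9.325 [0.70022162 0.24880804 0.16677996] [3.21962816e-02 3.13875731e+00 1.12964570e-03] [ 0.30370747 -0.1122022  -0.36044736] [ 2.41383869e-01  3.62841151e-01  1.36576347e+00  3.26995570e-05
  1.41022289e+00 -1.30890306e+00]
```

View pics/L1top.png

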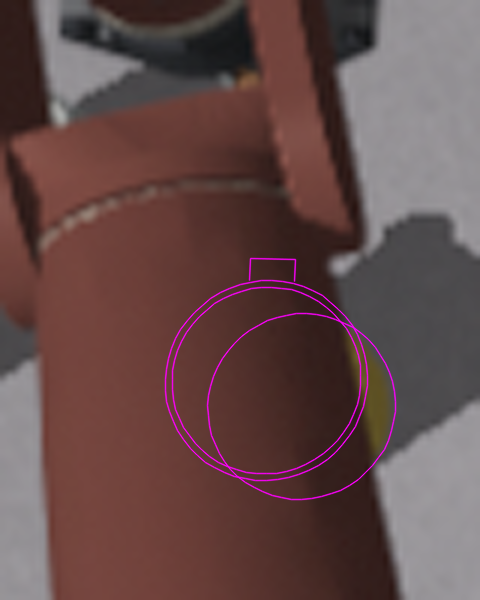

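View pics/L1side.png

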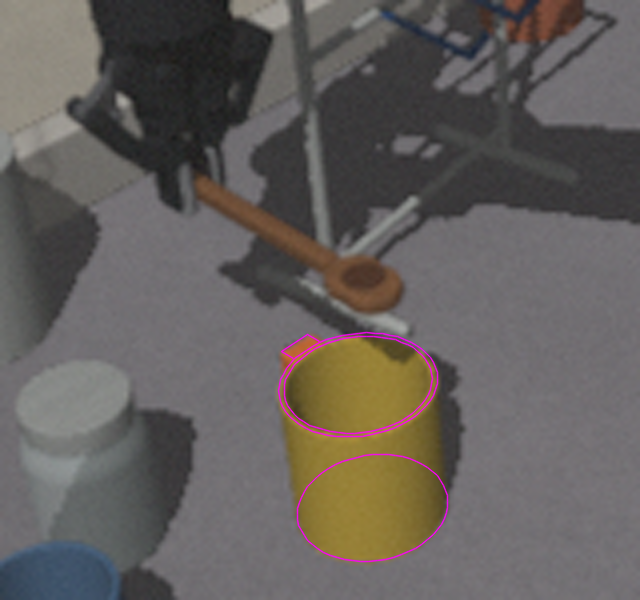

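```bash
python3 - <<'E'
from h import *
p=snap('side')
for uv in [(270.4,262.5),(268,266)]: print(atz(p,uv,.18))
print(proj(p,[[.53,.2495,.182],[.7,.249,.182],[.62,.2493,.182]]),(proj(p,[[.53,.2495,.182],[.62,.2493,.182],[.7,.249,.182]])-[170,190])*4)
E
```

```text
[0.52866907 0.24496797 0.18      ]
[0.52402629 0.25667699 0.18      ]
[[268.37647078 262.53350831]
 [217.25374904 233.64710627]
 [240.19065708 246.63291952]] [[393.5058831  290.13403323]
 [280.76262834 226.53167806]
 [189.01499616 174.58842507]]
```

>>> {"api": "move_arm", "payload": {
  "targets": [
    [-1, [0.005, 0, -0.03], 0],
    [-1, [0, 0, -0.03], 0],
    [-1, [0, 0, -0.009], 0],
    [-1, [0, 0, 0], 0]
  ]
}}

```text
time_s: 9.88
eef_pos: [0.7048, 0.2486, 0.0965]
ee_rot: [0.032, 3.141, 0.0]
contact_force: [-0.5, 0.6, -1.0]
grip_width: 0.0117
```

```bash
python3 look.py L2
```

```text
side 0.65 [182.1, 353.6] 159 206 325 383
10.075 [0.70575391 0.24876989 0.09805756] [3.24520304e-02 3.13809229e+00 1.28059644e-03] [ 0.12862957 -0.51757369 -0.01166686] [ 2.39582921e-01  4.31217467e-01  1.39698372e+00 -3.45885508e-05
  1.30996084e+00 -1.31052263e+00]
```

View pics/L2side.png

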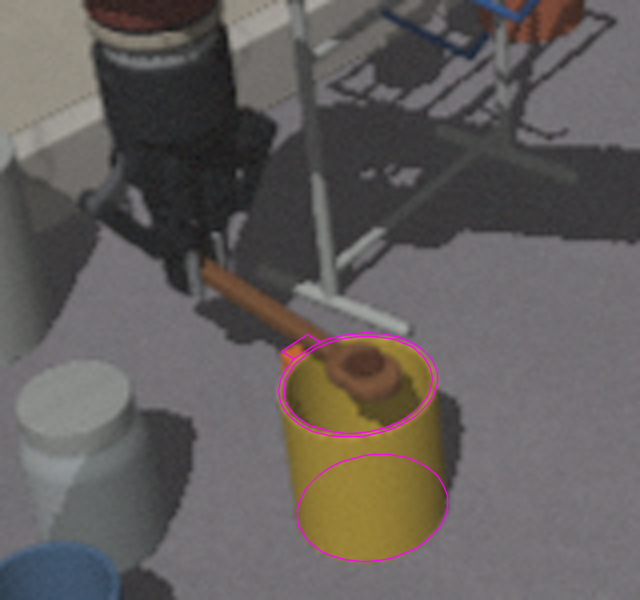

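```bash
python3 - <<'E'
from h import *
p=snap('side')
print((proj(p,[[.526,.2515,.098],[.531,.2495,.111],[.527,.2495,.113],[.623,.25,.098]])-[170,190]+.5)*4)
E
```

```text
[[409.36132503 414.66517543]
 [403.90819769 391.51965141]
 [408.72590933 391.84956073]
 [294.37187748 342.39516005]]
```

>>> {"api": "move_arm", "payload": {
  "targets": [
    [-1, [0, 0, -0.004], 0],
    [-1, [0, 0, -0.002], 0],
    [-1, [0, 0, 0], 0]
  ]
}}

```text
time_s: 10.5
eef_pos: [0.7043, 0.2484, 0.0892]
ee_rot: [-0.033, -3.141, 0.0]
contact_force: [-0.5, -0.7, 0.2]
grip_width: 0.0115
```

>>> {"api": "move_arm", "payload": {
  "targets": [
    [-1, [-0.002, 0, -0.002], 0],
    [-1, [0, 0, -0.001], 0],
    [-1, [0, 0, 0], 0]
  ]
}}

```text
time_s: 10.88
eef_pos: [0.703, 0.2485, 0.0875]
ee_rot: [0.033, 3.14, 0.0]
contact_force: [0.2, 0.3, 3.0]
grip_width: 0.0115
```

```bash
python3 look.py L3
```

```text
top 0.23 [396.6, 288.4] 392 437 267 290
side 0.62 [254.6, 281.8] 222 270 259 292
11.075 [0.70299044 0.24852105 0.08722578] [3.26497366e-02 3.14044392e+00 4.05365605e-04] [1.00433753 0.08762315 3.03053065] [ 2.40125619e-01  4.37276121e-01  1.40822287e+00  7.67357513e-06
  1.29508124e+00 -1.30988047e+00]
```

View pics/L3side.png

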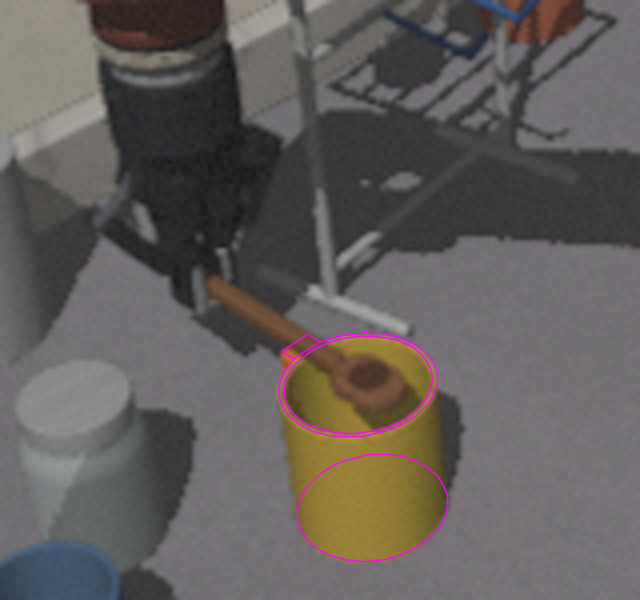

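>>> {"api": "move_arm", "payload": {
  "targets": [
    [-0.6, [0, 0, 0], 0],
    [-0.5, [0, 0, 0], 0],
    [-0.5, [0, 0, 0], 0],
    [-0.5, [0, 0, 0], 0]
  ]
}}

```text
time_s: 11.58
eef_pos: [0.7024, 0.2484, 0.0863]
ee_rot: [-0.032, -3.141, 0.0]
contact_force: [0.3, 1.7, 0.1]
grip_width: 0.0212
```

```bash
python3 look.py L4
```

```text
side 0.68 [247.1, 279.9] 219 269 245 297
11.775 [0.70260022 0.2484762  0.08664524] [-3.25083670e-02 -3.14142244e+00  6.21342191e-05] [-0.1555024  -0.41652125 -0.80211341] [ 2.40209059e-01  4.37637340e-01  1.40877999e+00 -3.93045132e-05
  1.29518709e+00 -1.30988072e+00]
```

View pics/L4side.png

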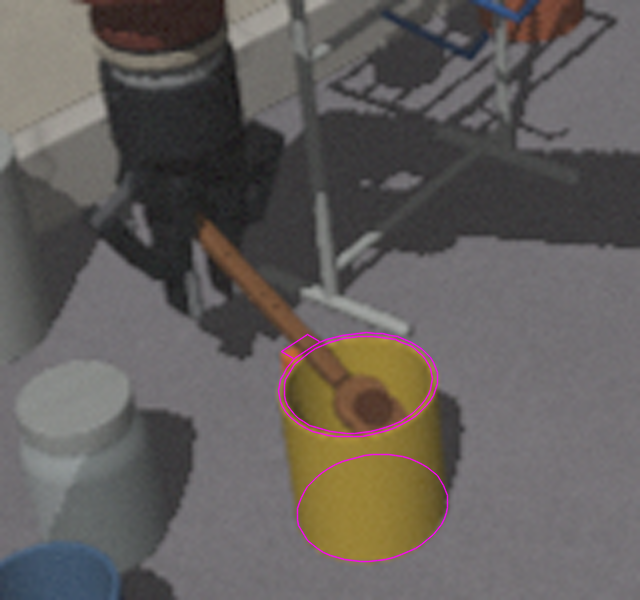

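>>> {"api": "move_arm", "payload": {
  "targets": [
    [-0.4, [0, 0, 0.015], 0],
    [-0.4, [0, 0, 0.02], 0],
    [-0.4, [0, 0, 0.02], 0],
    [-0.4, [0, 0, 0.02], 0],
    [-0.4, [0, 0, 0.02], 0]
  ]
}}

```text
time_s: 12.4
eef_pos: [0.7028, 0.2485, 0.1838]
ee_rot: [0.033, 3.14, 0.0]
contact_force: [0.1, -0.6, -0.1]
grip_width: 0.0255
```

```bash
python3 look.py L5
```

```text
top 0.51 [251.7, 256.4] 248 253 247 264
side 0.86 [243.6, 273.1] 228 259 243 298
12.6 [0.70276368 0.24849909 0.18226232] [3.25523440e-02 3.14063998e+00 3.42979749e-04] [ 0.52497481 -0.2056252  -0.32110914] [ 2.40165857e-01  3.58455819e-01  1.34500776e+00  1.73820838e-05
  1.43731545e+00 -1.30990377e+00]
```

View pics/L5side.png

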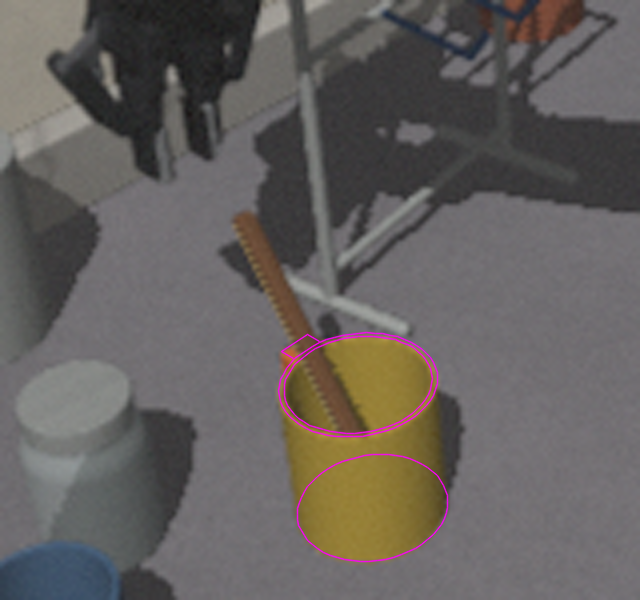

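```bash
python3 - <<'E'
from h import *
p=snap('side')
for v in(.24,.25,.26):
    o,d=ray(p,(231.0,245.0));k=(v-o[1])/d[1];print(o+d*k)
E
```

```text
[0.66608943 0.24       0.15990354]
[0.65220887 0.25       0.17197396]
[0.63832832 0.26       0.18404439]
```

>>> {"api": "move_arm", "payload": {
  "targets": [
    [-0.4, [0, 0, 0.06], 0],
    [-0.4, [-0.03, -0.01, 0.02], -8],
    [-0.4, [-0.05, -0.03, 0], -8],
    [-0.4, [-0.03, -0.05, 0], -8],
    [-0.4, [0, 0, 0], 0]
  ]
}}

```text
time_s: 13.28
eef_pos: [0.5899, 0.1561, 0.2594]
ee_rot: [-0.689, -3.061, 0.003]
contact_force: [-0.5, 0.3, 0.2]
grip_width: 0.0255
```

```bash
python3 o2.py B .547 -.2385 5 -.22; python3 look.py L6
```

```text
top 0.56 [235.8, 255.2] 229 244 231 263
side 0.91 [243.9, 270.9] 228 258 243 298
13.575 [0.59315451 0.15921105 0.26140408] [-6.83155594e-01 -3.06605653e+00 -5.20720903e-05] [-0.02136029 -0.56036392 -0.22553217] [ 1.41049079e-01  1.13612302e-02  1.60514436e+00  1.54640850e-04
  1.52540308e+00 -9.91291616e-01]
```

View pics/Btop.png

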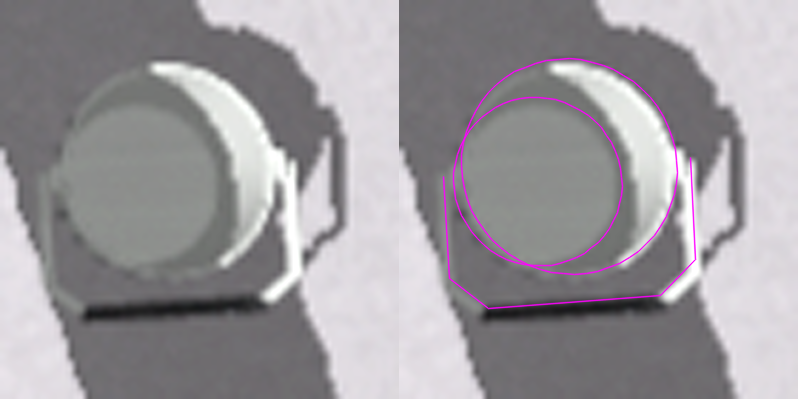

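View pics/Bside.png

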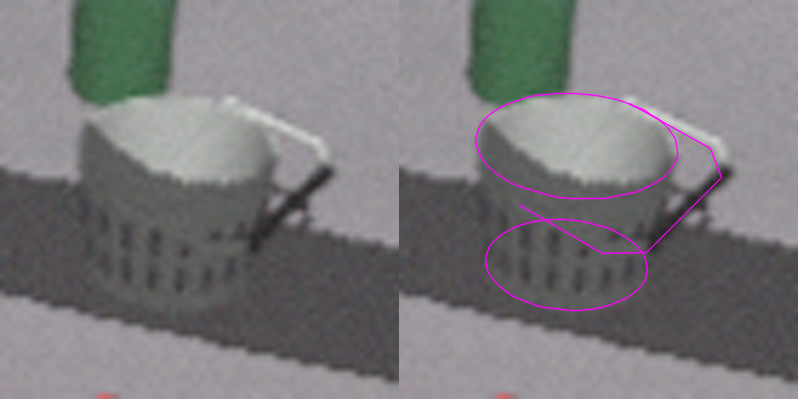

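View pics/L6side.png

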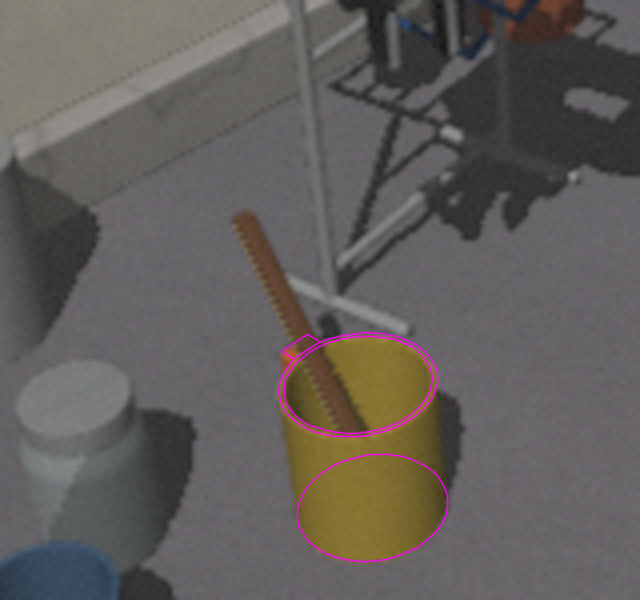

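```bash
python3 - <<'E'
from h import *
np.set_printoptions(precision=4,suppress=True)
t=snap('top');s=snap('side')
for n,a,b in[('barR',(431,288),(412.9,214.8)),('barL',(399.6,289.9),(398.9,228.3)),('cornR',(436.8,282.5),(412,210.2)),('earR',(435,264),(355+228/5.7,185+103/5.7))]: print(n,*tri(t,a,s,b))
E
```

```text
barR [ 0.4812 -0.2868  0.0602] 0.000558297748461239
barL [ 0.475  -0.2002  0.0597] 0.0006914556087643156
cornR [ 0.4955 -0.303   0.0629] 0.0024743520460897817
earR [ 0.5482 -0.2955  0.071 ] 0.003440519347183645
```

>>> {"api": "move_arm", "payload": {
  "targets": [
    [-0.6, [-0.01, -0.04, 0], -5],
    [-0.6, [-0.01, -0.05, 0], -5],
    [-0.6, [-0.01, -0.05, -0.01], -5],
    [-0.6, [-0.01, -0.05, -0.02], -6],
    [-0.6, [-0.01, -0.05, -0.02], 0]
  ],
  "force": 20
}}

```text
time_s: 14.3
eef_pos: [0.5427, -0.0828, 0.2116]
ee_rot: [1.231, 2.889, 0.0]
contact_force: [0.4, 0.3, -0.1]
grip_width: 0.0171
```

>>> {"api": "move_arm", "payload": {
  "targets": [
    [-0.6, [-0.01, -0.05, 0], 0],
    [-0.6, [-0.01, -0.05, 0], 0],
    [-0.6, [-0.01, -0.05, 0], 0],
    [-0.6, [-0.02, -0.05, 0], 0],
    [-0.6, [0, 0, 0], 0]
  ]
}}

```text
time_s: 14.92
eef_pos: [0.4919, -0.2843, 0.2117]
ee_rot: [-1.238, -2.887, 0.001]
contact_force: [0.3, -0.2, 0.3]
grip_width: 0.0173
```

```bash
python3 -c "
from h import *
s=bot.read_state();print(s['time_s'],s['eef_pos'],s['ee_rot'],s['grip_width'])"
```

```text
14.925 [ 0.49190519 -0.28432169  0.21168426] [-1.23847589e+00 -2.88711646e+00  7.09361098e-04] 0.017310105673405553
```

>>> {"api": "move_arm", "payload": {
  "targets": [
    [-0.6, [-0.002, -0.01, -0.04], 0],
    [-0.6, [0, 0, -0.05], 0],
    [-0.6, [0, 0, -0.022], 0],
    [-0.6, [0, 0, 0], 0]
  ]
}}

```text
time_s: 15.42
eef_pos: [0.4899, -0.2894, 0.0971]
ee_rot: [-1.228, -2.886, -0.003]
contact_force: [-0.3, 1.1, 1.0]
grip_width: 0.0171
```

```bash
cat > lk.py <<'E'
from ov import *
import sys
tag=sys.argv[1];b=float(sys.argv[2]);S=(.5445,-.239,4.3)
for n,box in(('top',(385,225,465,315)),('side',(345,150,435,250))):
    p=snap(n);q=dict(p);q['image']=cv2.convertScaleAbs(p['image'],alpha=1.4)
    draw(q,[],box,4.4,'_b.png')
    draw(q,[(l,(255,0,255)) for l in strainer(S,b)],box,4.4,'_a.png')
    cv2.imwrite(f'pics/{tag}{n}.png',np.hstack([cv2.imread('pics/_b.png'),cv2.imread('pics/_a.png')]))
s=bot.read_state();print(s['time_s'],s['eef_pos'],s['ee_rot'],s['contact_force'],s['grip_width'])
E
python3 lk.py M1 -.15
```

```text
15.525 [ 0.49166883 -0.29119407  0.10069178] [ 1.22998785e+00  2.88942865e+00 -2.09162535e-04] [-0.36344335 -0.70387978  0.42636114] 0.017011488442171332
```

View pics/M1top.png

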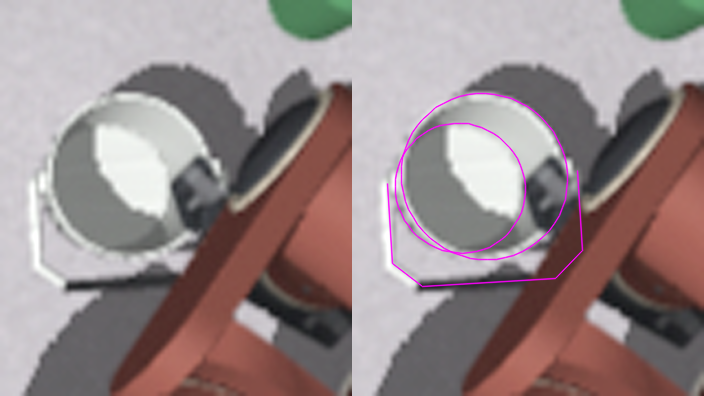

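View pics/M1side.png

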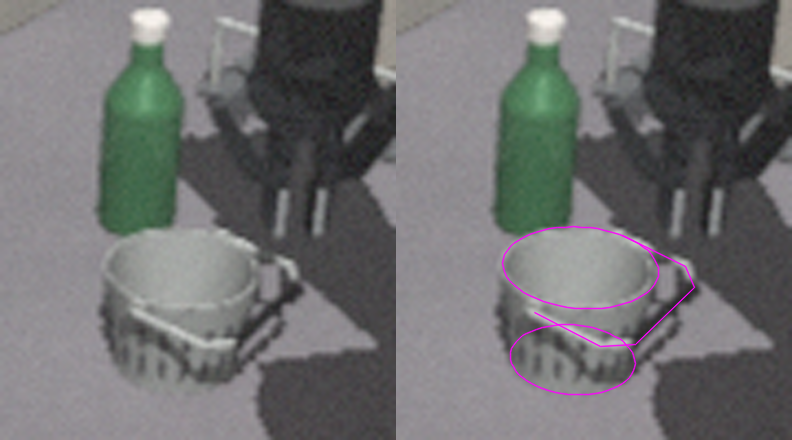

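>>> {"api": "move_arm", "payload": {
  "targets": [
    [-0.6, [-0.002, -0.003, -0.02], 0],
    [-0.6, [0, 0, -0.02], 0],
    [-0.6, [0, 0, -0.01], 0],
    [-0.6, [0, 0, 0], 0]
  ]
}}

```text
time_s: 16.02
eef_pos: [0.4876, -0.2939, 0.0479]
ee_rot: [-1.231, -2.887, -0.001]
contact_force: [0.1, -0.3, -0.2]
grip_width: 0.0171
```

```bash
python3 lk.py M2 -.15
```

```text
16.125 [ 0.488729   -0.29468422  0.04974794] [ 1.23232024e+00  2.88962287e+00 -6.88624056e-05] [ 0.77686636 -0.10679146 -0.78493218] 0.016853134075665455
```

View pics/M2side.png

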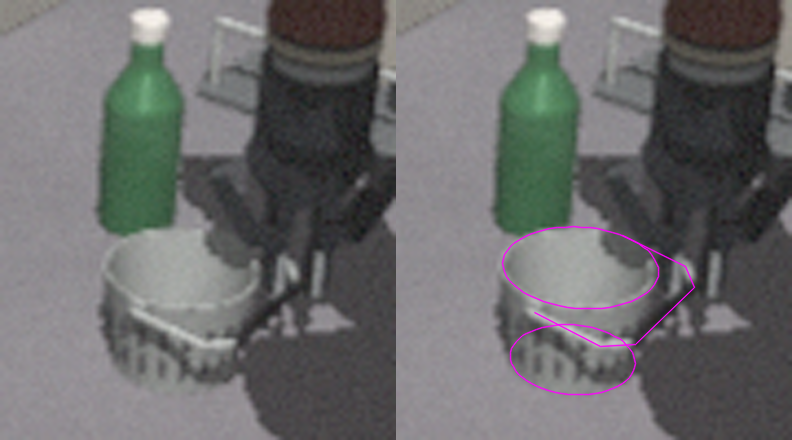

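>>> {"api": "move_arm", "payload": {
  "targets": [
    [-1, [0, 0, 0], 0],
    [-1, [0, 0, 0], 0],
    [-1, [0, 0, 0], 0]
  ],
  "force": 20
}}

```text
time_s: 16.5
eef_pos: [0.4894, -0.295, 0.0505]
ee_rot: [1.232, 2.888, -0.001]
contact_force: [1.4, -0.1, 0.3]
grip_width: 0.005
```

>>> {"api": "move_arm", "payload": {
  "targets": [
    [-1, [0, 0, 0.007], 0],
    [-1, [0, 0, 0.007], 0],
    [-1, [0.002, 0, 0.012], 0],
    [-1, [0, 0, 0], 0]
  ]
}}

```text
time_s: 17.0
eef_pos: [0.4914, -0.2953, 0.0773]
ee_rot: [1.231, 2.888, -0.002]
contact_force: [-1.1, 0.3, -0.6]
grip_width: 0.0052
```

```bash
python3 lk.py M3 .3
```

```text
17.1 [ 0.49085566 -0.29516743  0.07638876] [ 1.23165819e+00  2.88873222e+00 -1.86123239e-03] [-0.67570996 -1.56889337  0.73237343] 0.0051223132215737046
```

View pics/M3side.png

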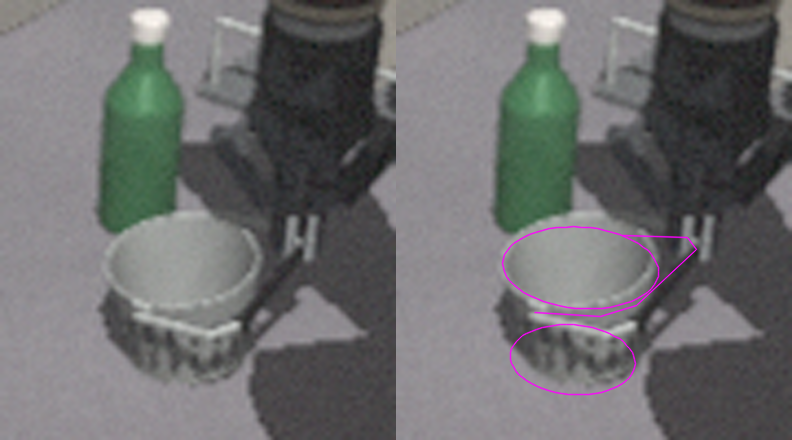

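View pics/M3top.png

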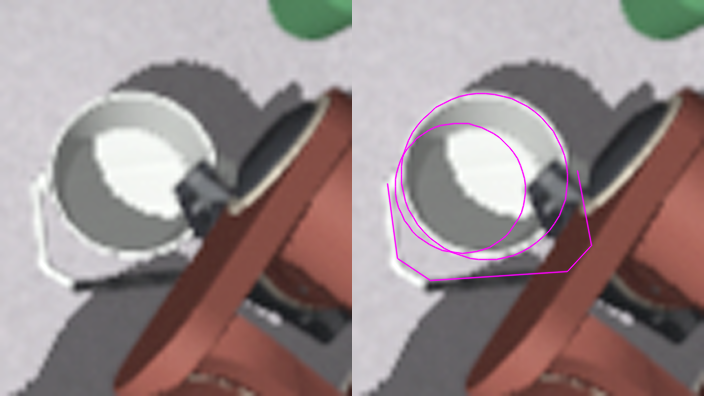

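>>> {"api": "move_arm", "payload": {
  "targets": [
    [-1, [-0.002, 0, -0.012], 0],
    [-1, [0, 0, -0.007], 0],
    [-1, [0, 0, -0.006], 0],
    [-1, [0, 0, 0], 0],
    [-0.85, [0, 0, 0], 0]
  ]
}}

```text
time_s: 17.73
eef_pos: [0.4883, -0.294, 0.0502]
ee_rot: [-1.231, -2.889, -0.001]
contact_force: [0.8, 0.3, -0.8]
grip_width: 0.006
```

```bash
python3 lk.py M4 -.15
```

```text
17.825 [ 0.48826617 -0.29402803  0.05030966] [-1.23120719e+00 -2.88892981e+00 -7.56146960e-04] [-0.05322374 -1.31955162 -1.36865961] 0.006469802609237419
```

View pics/M4side.png

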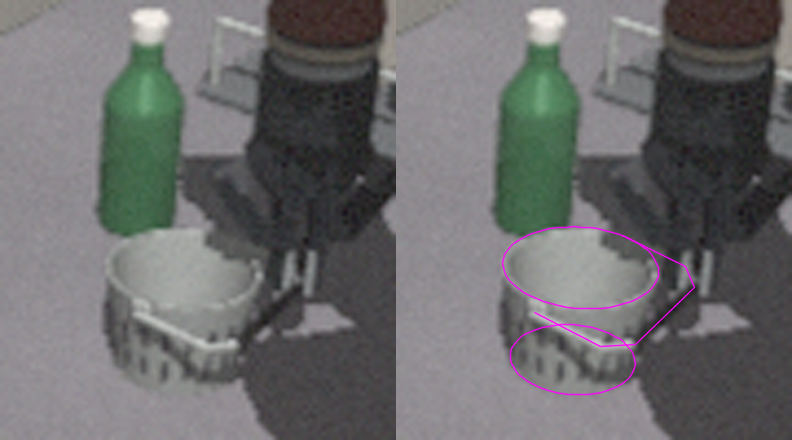

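>>> {"api": "move_arm", "payload": {
  "targets": [
    [-0.88, [0, 0, 0], 0],
    [-0.88, [0, 0, 0], 0],
    [-0.88, [0, 0, 0.006], 0],
    [-0.88, [0, 0, 0.008], 0],
    [-0.88, [0, 0, 0], 0]
  ]
}}

```text
time_s: 18.45
eef_pos: [0.489, -0.2949, 0.0658]
ee_rot: [1.231, 2.889, -0.001]
contact_force: [-0.7, -0.2, 0.2]
grip_width: 0.0052
```

```bash
python3 lk.py M5 .1
```

```text
18.55 [ 0.48867105 -0.29492388  0.06512945] [ 1.23175188e+00  2.88936549e+00 -1.28760303e-03] [-0.16769431 -0.2970566   0.21060503] 0.005399356763835181
```

View pics/M5side.png

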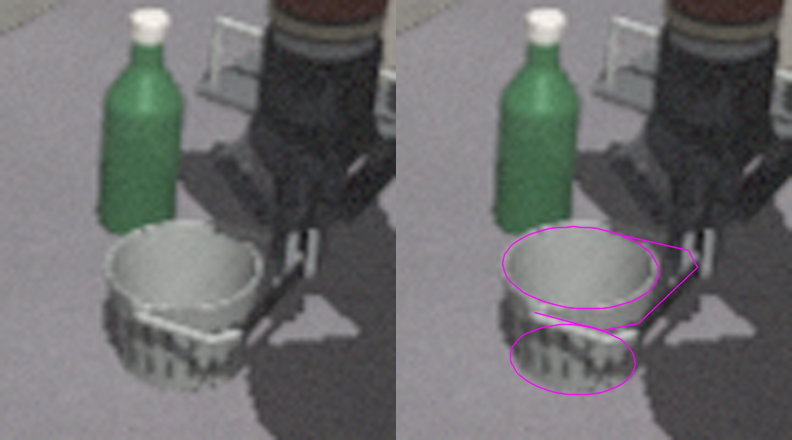

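>>> {"api": "move_arm", "payload": {
  "targets": [
    [-0.876, [0, 0, 0], 0],
    [-0.872, [0, 0, 0], 0],
    [-0.868, [0, 0, 0], 0],
    [-0.864, [0, 0, 0], 0],
    [-0.86, [0, 0, 0], 0]
  ]
}}

```text
time_s: 19.18
eef_pos: [0.4886, -0.2946, 0.0647]
ee_rot: [1.232, 2.89, -0.0]
contact_force: [0.6, -0.6, -0.7]
grip_width: 0.0063
```

```bash
python3 lk.py M6 .1
```

```text
19.275 [ 0.48859236 -0.2945497   0.06465572] [-1.23230103e+00 -2.88980564e+00  1.69390411e-05] [-0.62128003 -0.96193455 -0.57123774] 0.00593796235229763
```

View pics/M6side.png

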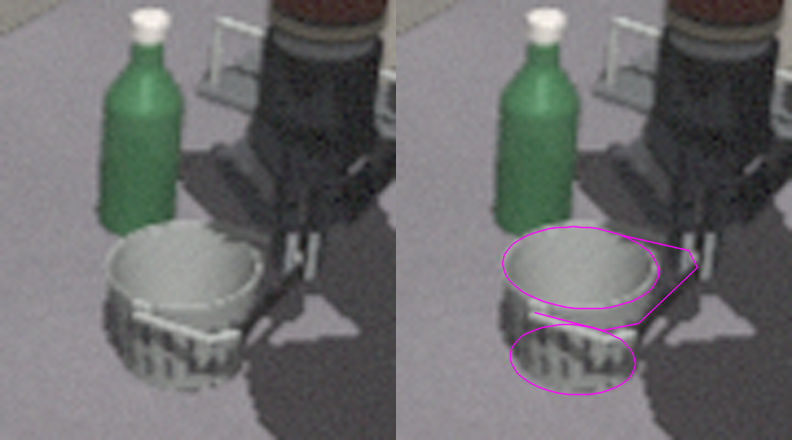

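>>> {"api": "move_arm", "payload": {
  "targets": [
    [-0.85, [0, 0, 0], 0],
    [-0.8, [0, 0, 0], 0],
    [-0.7, [0, 0, 0], 0],
    [-0.6, [0, 0, 0], 0]
  ]
}}

```text
time_s: 19.77
eef_pos: [0.4888, -0.2943, 0.0647]
ee_rot: [1.232, 2.89, 0.001]
contact_force: [-0.5, 0.5, 0.6]
grip_width: 0.0171
```

```bash
python3 lk.py M7 .1
```

```text
19.875 [ 0.48882917 -0.29443629  0.0647891 ] [1.23214382e+00 2.88945231e+00 5.47610707e-04] [-0.16519525 -0.05737942 -0.23881645] 0.017245129388861098
```

View pics/M7side.png

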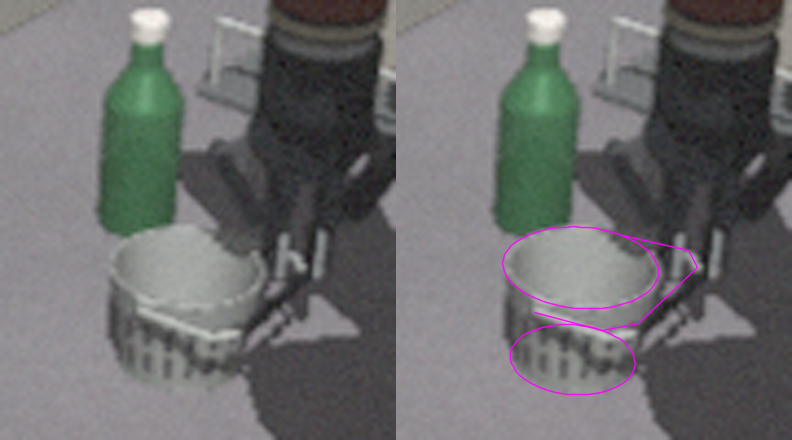

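>>> {"api": "move_arm", "payload": {
  "targets": [
    [-0.7, [-0.001, -0.001, -0.004], 0],
    [-0.88, [0, 0, 0], 0],
    [-0.88, [0, 0, 0], 0],
    [-0.88, [0.001, 0, 0.01], 0],
    [-0.88, [0.002, 0, 0.01], 0]
  ]
}}

```text
time_s: 20.5
eef_pos: [0.4904, -0.2951, 0.081]
ee_rot: [-1.231, -2.889, -0.001]
contact_force: [0.1, 0.3, -1.6]
grip_width: 0.0052
```

>>> {"api": "move_arm", "payload": {
  "targets": [
    [-0.876, [0, 0, 0], 0],
    [-0.872, [0, 0, 0], 0],
    [-0.866, [0, 0, 0], 0],
    [-0.86, [0, 0, 0], 0],
    [-0.84, [0, 0, 0], 0]
  ]
}}

```text
time_s: 21.12
eef_pos: [0.4905, -0.2956, 0.0805]
ee_rot: [-1.232, -2.89, 0.0]
contact_force: [-0.6, -0.6, -0.8]
grip_width: 0.007
```

>>> {"api": "move_arm", "payload": {
  "targets": [
    [-0.8, [0, 0, 0], 0],
    [-0.6, [0, 0, 0], 0]
  ]
}}

```text
time_s: 21.38
eef_pos: [0.4905, -0.2954, 0.0805]
ee_rot: [-1.232, -2.89, -0.0]
contact_force: [-0.9, -0.6, 0.4]
grip_width: 0.017
```

```bash
python3 lk.py M8 .4
```

```text
21.475 [ 0.49056064 -0.29540071  0.08052777] [-1.23204969e+00 -2.88967533e+00 -2.64823531e-04] [ 0.01170245 -1.21416958 -0.63506378] 0.017097438580665085
```

View pics/M8side.png

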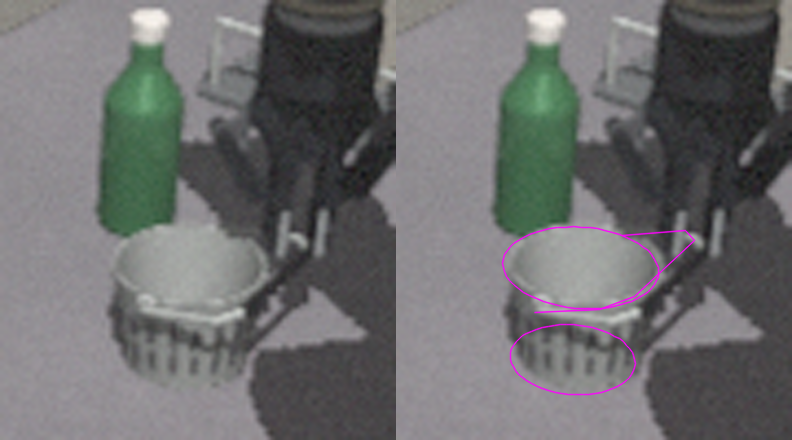

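View pics/M8top.png

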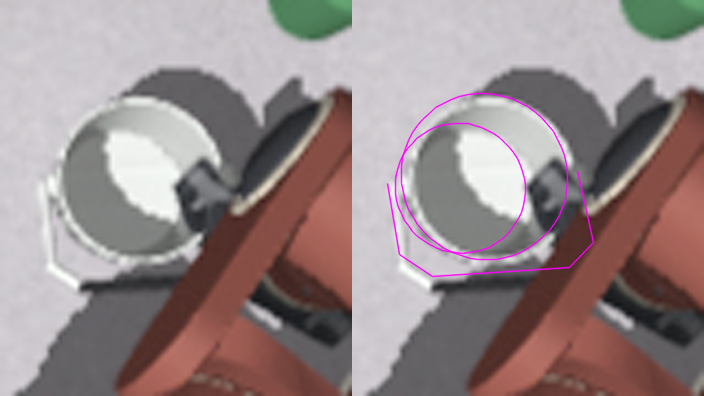

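>>> {"api": "move_arm", "payload": {
  "targets": [
    [-0.7, [0, 0, -0.003], 0],
    [-0.88, [0, 0, 0], 0],
    [-0.88, [0, 0, 0], 0],
    [-0.88, [0.003, 0, 0.01], 0],
    [-0.88, [0.004, 0, 0.009], 0]
  ]
}}

```text
time_s: 22.1
eef_pos: [0.4978, -0.2953, 0.0972]
ee_rot: [-1.232, -2.89, -0.001]
contact_force: [0.0, 0.2, -1.8]
grip_width: 0.0054
```

>>> {"api": "move_arm", "payload": {
  "targets": [
    [-0.876, [0, 0, 0], 0],
    [-0.872, [0, 0, 0], 0],
    [-0.866, [0, 0, 0], 0],
    [-0.86, [0, 0, 0], 0],
    [-0.84, [0, 0, 0], 0]
  ]
}}

```text
time_s: 22.72
eef_pos: [0.4974, -0.2956, 0.0965]
ee_rot: [-1.232, -2.889, 0.0]
contact_force: [-0.1, -1.9, -0.4]
grip_width: 0.0068
```

>>> {"api": "move_arm", "payload": {
  "targets": [
    [-0.8, [0, 0, 0], 0],
    [-0.6, [0, 0, 0], 0]
  ]
}}

```text
time_s: 22.98
eef_pos: [0.4973, -0.2954, 0.0964]
ee_rot: [-1.232, -2.889, 0.0]
contact_force: [-1.5, -0.7, 0.1]
grip_width: 0.0171
```

```bash
python3 lk.py M9 .6
```

```text
23.075 [ 0.49735172 -0.29545684  0.09658081] [-1.23184785e+00 -2.88921779e+00  5.30478921e-05] [-1.21769615 -0.96815696  0.71900209] 0.017016570286837104
```

View pics/M9side.png

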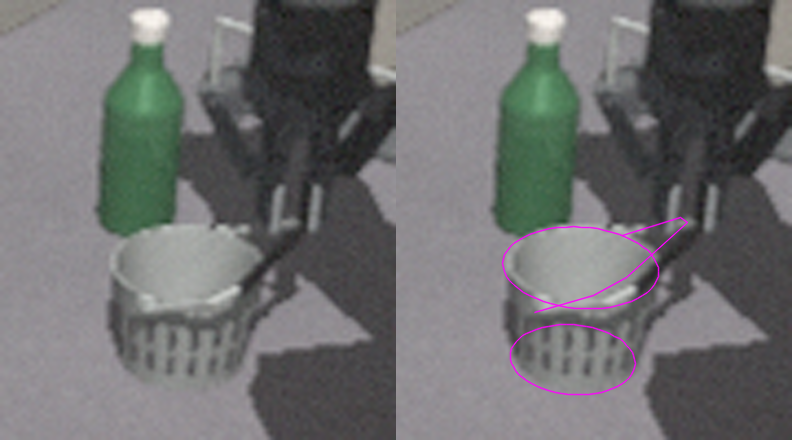

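>>> {"api": "move_arm", "payload": {
  "targets": [
    [-0.7, [0, 0, -0.002], 0],
    [-0.88, [0, 0, 0], 0],
    [-0.88, [0, 0, 0], 0],
    [-0.88, [0.006, 0, 0.008], 0],
    [-0.88, [0.006, 0, 0.008], 0]
  ]
}}

```text
time_s: 23.7
eef_pos: [0.5101, -0.2951, 0.111]
ee_rot: [-1.232, -2.89, -0.001]
contact_force: [0.0, -0.7, -1.7]
grip_width: 0.0055
```

>>> {"api": "move_arm", "payload": {
  "targets": [
    [-0.876, [0, 0, 0], 0],
    [-0.872, [0, 0, 0], 0],
    [-0.866, [0, 0, 0], 0],
    [-0.86, [0, 0, 0], 0],
    [-0.84, [0, 0, 0], 0]
  ]
}}

```text
time_s: 24.32
eef_pos: [0.5092, -0.2956, 0.1106]
ee_rot: [-1.232, -2.889, 0.001]
contact_force: [-0.7, -1.0, 0.7]
grip_width: 0.0073
```

>>> {"api": "move_arm", "payload": {
  "targets": [
    [-0.8, [0, 0, 0], 0],
    [-0.6, [0, 0, 0], 0],
    [-0.6, [0, 0, 0.03], 0],
    [-0.6, [0, 0, 0.04], 0],
    [-0.6, [-0.03, 0, 0.02], 0]
  ]
}}

```text
time_s: 24.95
eef_pos: [0.4811, -0.296, 0.2037]
ee_rot: [1.228, 2.887, -0.001]
contact_force: [-0.3, -1.0, -0.3]
grip_width: 0.0171
```

```bash
python3 lk.py N1 .8
```

```text
25.05 [ 0.4796501  -0.29646575  0.20415664] [ 1.23161562e+00  2.88466500e+00 -2.44450659e-03] [0.16951549 0.48133084 0.0993854 ] 0.016878171235950378
```

View pics/N1side.png

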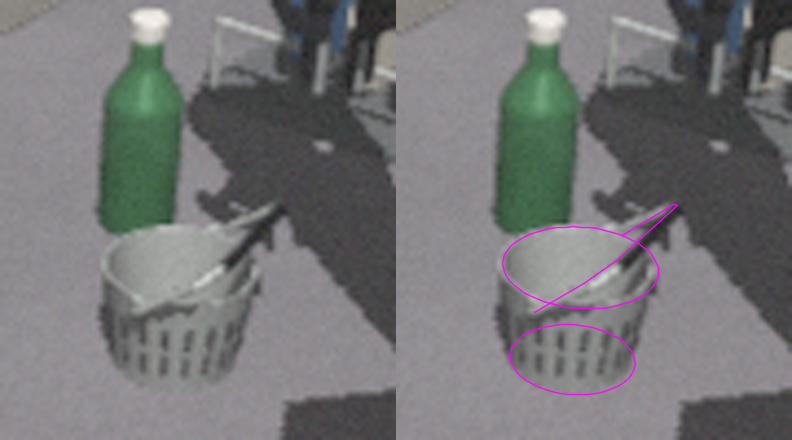

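View pics/N1top.png

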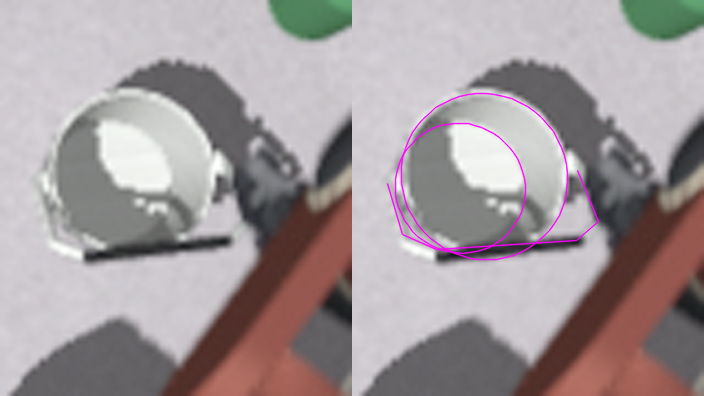

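```bash
python3 - <<'E'
from h import *
np.set_printoptions(precision=4,suppress=True)
t=snap('top');s=snap('side')
for n,a,b in[('barR',(437.3,279.6),(409.1,197.2)),('barL',(404,283.5),(396.8,209.3))]: print(n,*tri(t,a,s,b))
E
```

```text
barR [ 0.5016 -0.2908  0.111 ] 0.0013235881441442116
barL [ 0.489  -0.2016  0.1168] 0.0009687809317630614
```

>>> {"api": "move_arm", "payload": {
  "targets": [
    [-1, [-0.018, 0.022, 0], -9],
    [-1, [-0.018, 0.022, 0], -9],
    [-1, [0, 0, -0.02], -9],
    [-1, [0, 0, -0.04], -8.5],
    [-1, [0, 0, -0.04], 0]
  ]
}}

```text
time_s: 25.78
eef_pos: [0.4436, -0.2509, 0.0985]
ee_rot: [-2.054, -2.375, -0.0]
contact_force: [0.4, -0.5, -0.4]
grip_width: -0.0002
```

>>> {"api": "move_arm", "payload": {
  "targets": [
    [-1, [0, 0, -0.008], 0],
    [-1, [0, 0, 0], 0]
  ]
}}

```text
time_s: 26.02
eef_pos: [0.4436, -0.2512, 0.0922]
ee_rot: [-2.053, -2.376, -0.0]
contact_force: [0.6, -0.9, 0.3]
grip_width: 0.0002
```

```bash
sed -i 's/S=(.5445,-.239,4.3)/S=(.5435,-.239,7.5)/' lk.py; python3 lk.py N2 .73
```

```text
26.125 [ 0.4447101  -0.25224984  0.09434045] [2.05268242e+00 2.37478569e+00 2.64353532e-04] [ 0.06990571 -1.26534186  1.39212942] -8.045654831889161e-05
```

View pics/N2side.png

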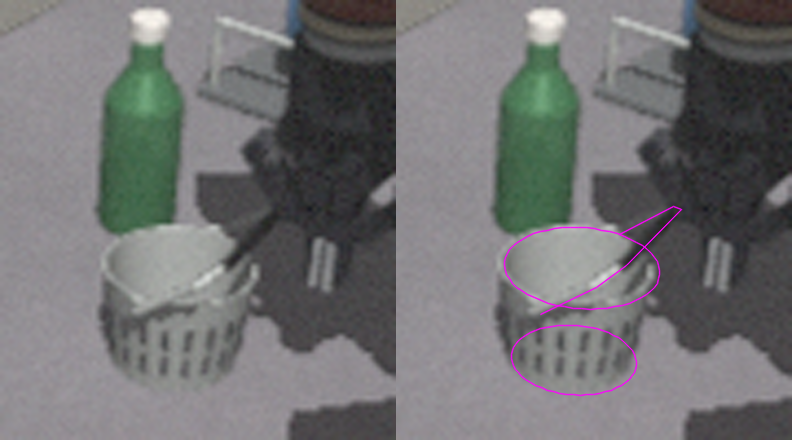

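>>> {"api": "move_arm", "payload": {
  "targets": [
    [-1, [0.03, 0.003, -0.002], 0],
    [-1, [0.015, 0.002, 0], 0],
    [-1, [0.015, 0.002, 0], 0],
    [-1, [0.01, 0.002, 0], 0],
    [-1, [0, 0, 0], 0]
  ]
}}

```text
time_s: 26.75
eef_pos: [0.5141, -0.2424, 0.0908]
ee_rot: [2.054, 2.377, 0.0]
contact_force: [-1.3, -0.6, 1.0]
grip_width: -0.0001
```

```bash
python3 lk.py N3 1.3
```

```text
26.85 [ 0.51324823 -0.2423462   0.09035586] [-2.05386800e+00 -2.37615281e+00  3.65959319e-04] [-2.51033508  0.70433256  0.55210204] -0.00012717016065870158
```

View pics/N3side.png

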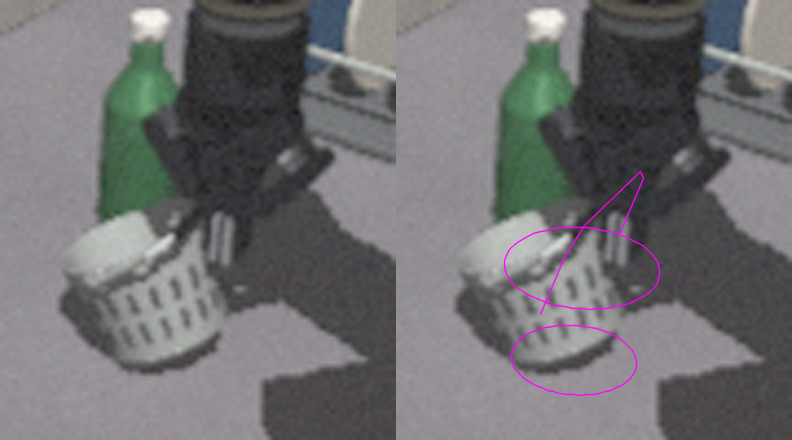

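>>> {"api": "move_arm", "payload": {
  "targets": [
    [-1, [-0.01, -0.001, 0], 0],
    [-1, [-0.012, -0.002, 0], 0],
    [-1, [-0.015, -0.002, 0], 0],
    [-1, [-0.015, -0.002, 0], 0],
    [-1, [-0.02, -0.002, 0], 0]
  ]
}}

```text
time_s: 27.48
eef_pos: [0.4405, -0.2517, 0.0908]
ee_rot: [2.054, 2.376, 0.0]
contact_force: [-1.1, -0.7, -0.1]
grip_width: 0.0004
```

```bash
python3 lk.py N4 1.0
```

```text
27.575 [ 0.43969861 -0.25156039  0.09033505] [-2.05614666e+00 -2.37440324e+00  2.49278797e-04] [-0.18990114  0.29870188  0.09697336] 0.00018118207253981
```

View pics/N4side.png

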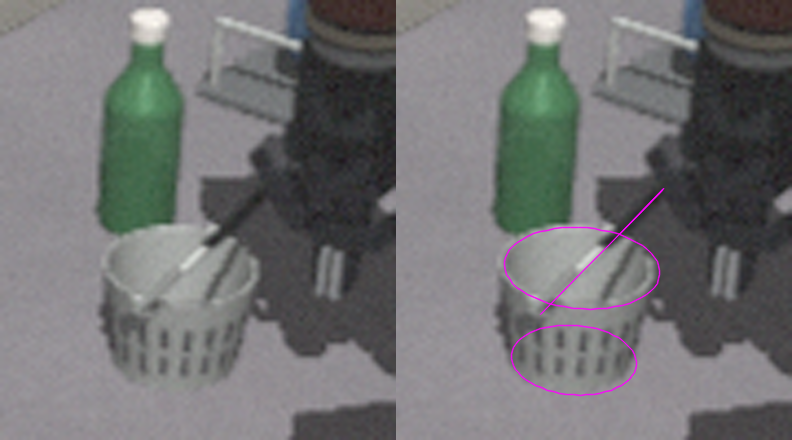

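View pics/N4top.png

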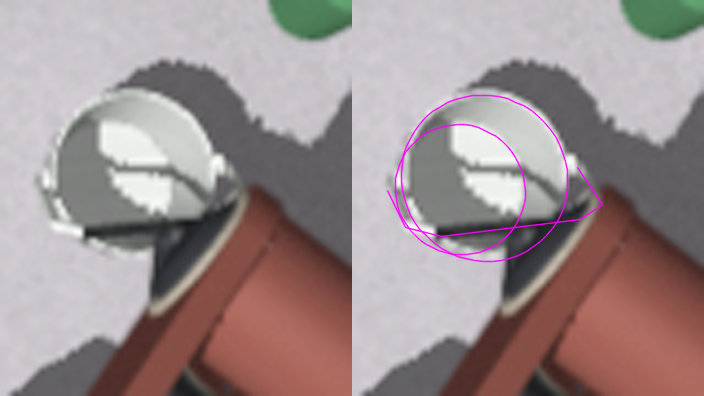

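>>> {"api": "move_arm", "payload": {
  "targets": [
    [-1, [0.02, 0.002, -0.005], 0],
    [-1, [0.02, 0.003, 0], 0],
    [-1, [0.007, 0.001, 0.005], 0],
    [-1, [0.007, 0.001, 0.006], 0],
    [-1, [0.007, 0.001, 0.006], 0]
  ]
}}

```text
time_s: 28.2
eef_pos: [0.5028, -0.2436, 0.1033]
ee_rot: [2.055, 2.376, -0.0]
contact_force: [-1.0, -0.9, 0.8]
grip_width: -0.0
```

```bash
python3 lk.py N5 1.2
```

```text
28.3 [ 0.50365172 -0.24395553  0.10408388] [2.05277712e+00 2.37502740e+00 6.59451297e-04] [ 0.72251521 -0.35551428 -0.73422674] -0.00017517165004003513
```

View pics/N5side.png

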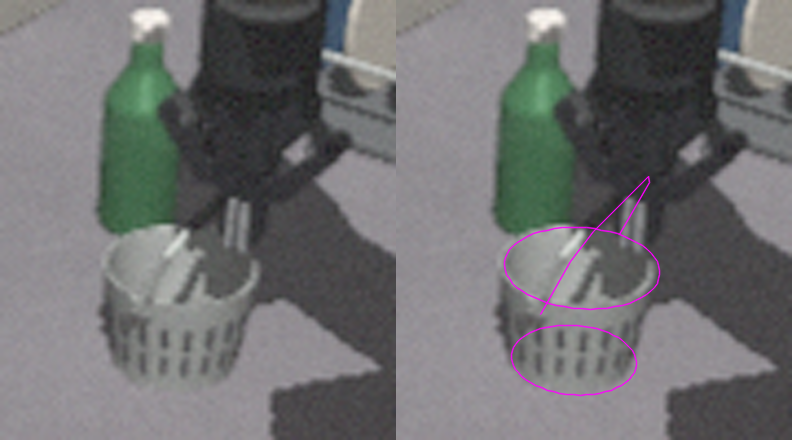

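>>> {"api": "move_arm", "payload": {
  "targets": [
    [-1, [0.007, 0.001, 0.004], 0],
    [-1, [0.007, 0.001, 0.003], 0],
    [-1, [0.007, 0.001, 0.003], 0],
    [-1, [0.005, 0.001, 0.002], 0],
    [-1, [0, 0, 0], 0]
  ]
}}

```text
time_s: 28.92
eef_pos: [0.5291, -0.2395, 0.1149]
ee_rot: [2.054, 2.377, 0.0]
contact_force: [0.3, 0.1, 0.0]
grip_width: 0.0004
```

```bash
python3 lk.py N6 1.6
```

```text
29.025 [ 0.52858843 -0.23945975  0.11457638] [-2.05437404e+00 -2.37654082e+00  1.95262175e-05] [ 0.86045915  0.1498405  -0.12099593] 0.00010949351405633533
```

View pics/N6side.png

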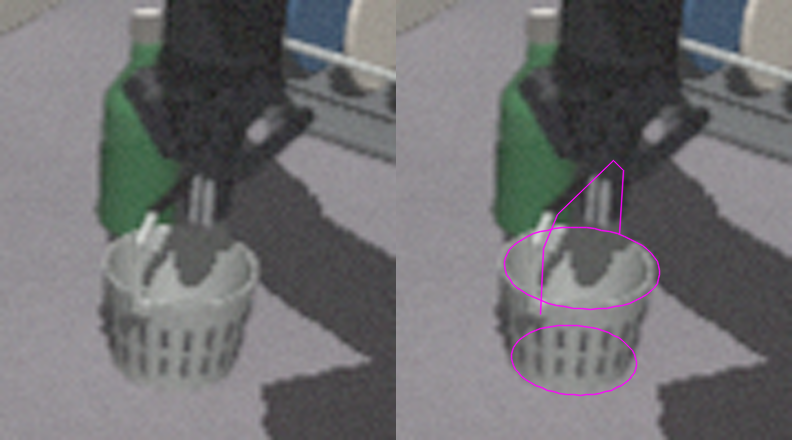

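>>> {"api": "move_arm", "payload": {
  "targets": [
    [-1, [0.004, 0.001, 0.001], 0],
    [-1, [0, 0, 0], 0],
    [-1, [-0.02, -0.003, 0], 0],
    [-1, [-0.04, -0.005, 0], 0],
    [-1, [-0.04, -0.005, 0.03], 0]
  ]
}}

```text
time_s: 29.65
eef_pos: [0.43, -0.2503, 0.1432]
ee_rot: [-2.05, -2.373, 0.001]
contact_force: [-0.2, -0.4, 1.1]
grip_width: 0.0001
```

```bash
python3 lk.py N7 1.74
```

```text
29.75 [ 0.43178352 -0.25289109  0.14871009] [ 2.05382468e+00  2.37045353e+00 -6.27006666e-04] [ 1.76169312 -0.40837122  0.56688229] -2.4537153359016823e-05
```

View pics/N7side.png

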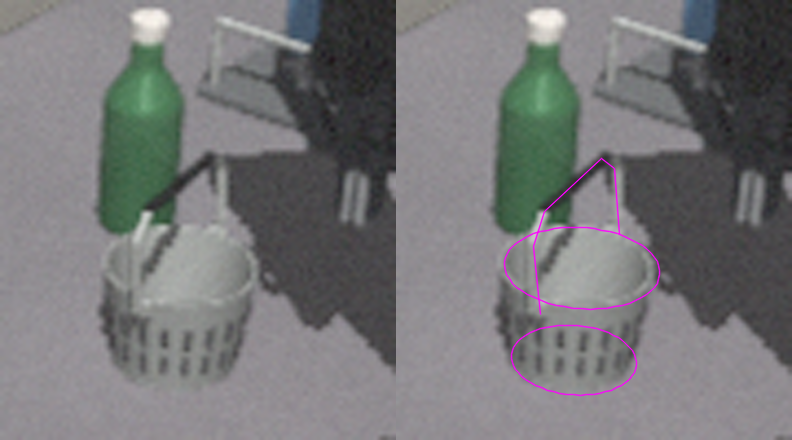

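View pics/N7top.png

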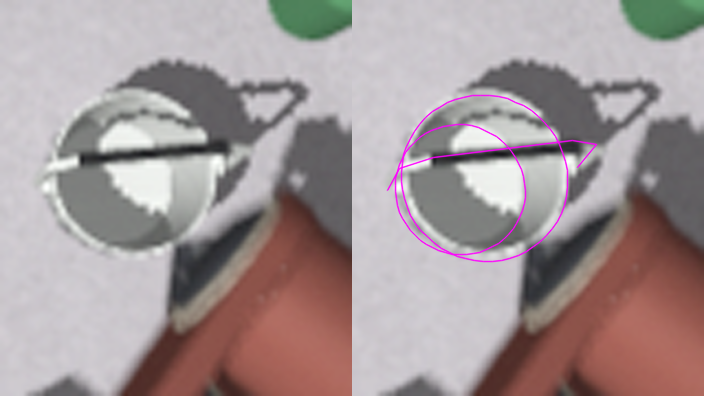

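```bash
python3 - <<'E'
from h import *
np.set_printoptions(precision=4,suppress=True)
t=snap('top');s=snap('side')
f=lambda u,v,o:(o[0]+u/4.4-.5,o[1]+v/4.4-.5)
T=(385,225);S=(345,150)
for n,a,b in[('barR',(228,147),(213,157)),('barL',(80,160),(149,212))]: print(n,*tri(t,f(*a,T),s,f(*b,S)))
for u,v in[(134,252),(134,88),(51,170),(217,170)]: print(atz(t,f(u,v,T),.075))
for u,v in[(103,265),(258,262),(180,306)]: print(atz(s,f(u,v,S),.075))
E
```

```text
barR [ 0.5561 -0.2836  0.135 ] 0.00021781773808243223
barL [ 0.5473 -0.1951  0.1355] 0.0002867253476216366
[ 0.4971 -0.2394  0.075 ]
[ 0.5997 -0.2413  0.075 ]
[ 0.5475 -0.1885  0.075 ]
[ 0.5487 -0.2922  0.075 ]
[ 0.5873 -0.2054  0.075 ]
[ 0.5089 -0.2749  0.075 ]
[ 0.519  -0.1959  0.075 ]
```

>>> {"api": "move_arm", "payload": {
  "targets": [
    [-1, [0.04, 0.006, -0.01], 0],
    [-1, [0.035, 0.003, -0.02], 0],
    [-1, [0.015, 0.002, -0.012], 0],
    [-1, [0.012, 0.001, 0], 0],
    [-1, [0.008, 0.001, 0], 0]
  ]
}}

```text
time_s: 30.48
eef_pos: [0.5434, -0.2383, 0.1033]
ee_rot: [-2.053, -2.377, 0.0]
contact_force: [-0.1, -0.8, -1.3]
grip_width: 0.0
```

>>> {"api": "move_arm", "payload": {
  "targets": [
    [-1, [0.008, 0.001, -0.001], 0],
    [-1, [0.008, 0.001, -0.002], 0],
    [-1, [0.008, 0.001, -0.002], 0],
    [-1, [0, 0, 0], 0]
  ]
}}

```text
time_s: 30.98
eef_pos: [0.567, -0.2355, 0.0986]
ee_rot: [2.054, 2.377, 0.0]
contact_force: [-0.1, 0.2, -0.2]
grip_width: -0.0001
```

```bash
sed -i 's/S=(.5435,-.239,7.5)/S=(.5475,-.240,6)/' lk.py; python3 lk.py P1 2.1
```

```text
31.075 [ 0.56659708 -0.23554066  0.09868692] [-2.05458583e+00 -2.37659177e+00  4.34406379e-05] [ 0.56911944  0.24880487 -0.46959311] -0.00010158657093382717
```

View pics/P1side.png

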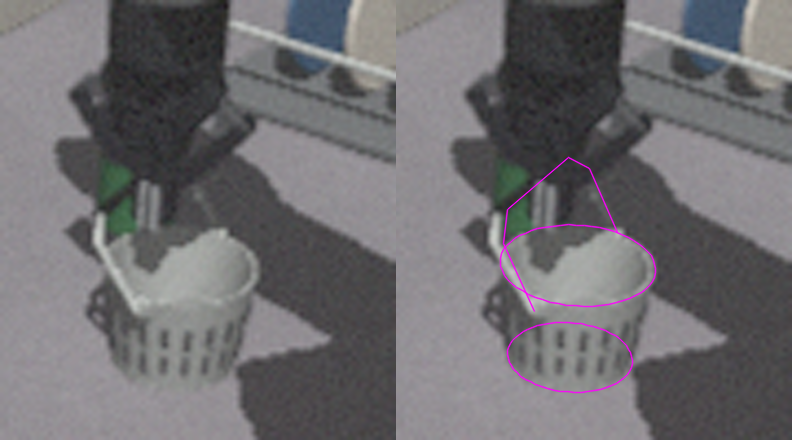

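>>> {"api": "move_arm", "payload": {
  "targets": [
    [-1, [-0.02, -0.003, 0], 0],
    [-0.6, [-0.025, -0.003, 0.03], 0],
    [-0.4, [-0.022, -0.003, 0.02], 0],
    [-0.4, [0, 0, 0], 0]
  ]
}}

```text
time_s: 31.58
eef_pos: [0.4998, -0.2455, 0.1509]
ee_rot: [2.053, 2.372, 0.001]
contact_force: [0.9, 0.4, -0.3]
grip_width: 0.0258
```

```bash
python3 lk.py P2 2.25
```

```text
31.675 [ 0.49971265 -0.24452232  0.14848495] [2.05485458e+00 2.37578676e+00 5.93599925e-04] [-7.56800690e-01  9.95031063e-01  2.95357971e-04] 0.025857659553494183
```

View pics/P2side.png

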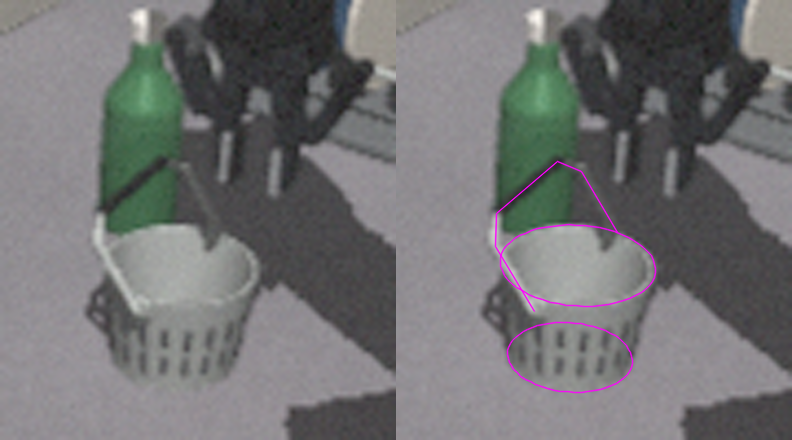

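View pics/P2top.png

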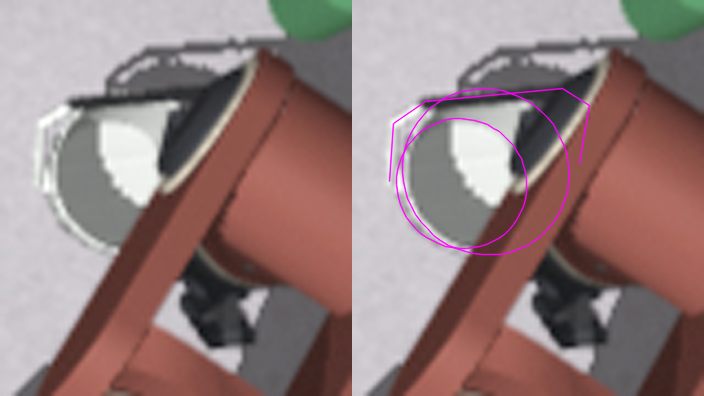

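>>> {"api": "move_arm", "payload": {
  "targets": [
    [-0.4, [0, 0, -0.05], 0],
    [-0.4, [0, 0, -0.04], 0],
    [-0.4, [0, 0, -0.008], 0],
    [-0.4, [0, 0, 0], 0]
  ]
}}

```text
time_s: 32.17
eef_pos: [0.4997, -0.2443, 0.0502]
ee_rot: [-2.053, -2.376, 0.0]
contact_force: [-0.7, -0.1, 0.6]
grip_width: 0.0259
```

```bash
python3 lk.py P3 2.22
```

```text
32.275 [ 0.50098461 -0.24525729  0.05243853] [2.05240200e+00 2.37461579e+00 6.22418712e-04] [ 0.39021526  0.61377018 -0.51421113] 0.025590518308281372
```

View pics/P3side.png

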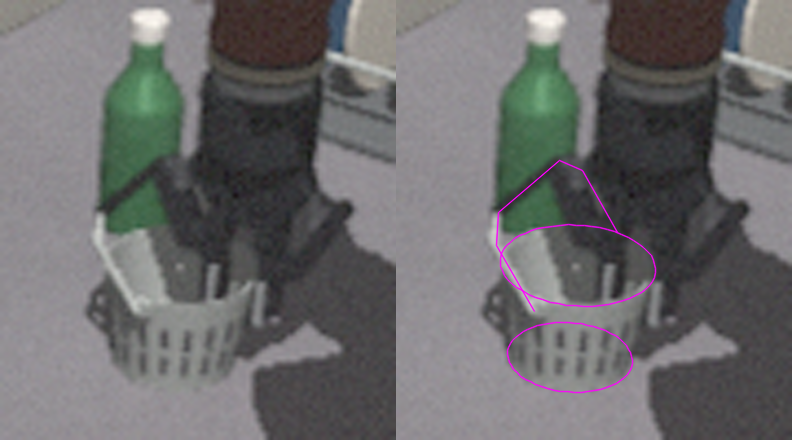

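>>> {"api": "move_arm", "payload": {
  "targets": [
    [-1, [0, 0, 0], 0],
    [-1, [0, 0, 0], 0],
    [-1, [0, 0, 0], 0],
    [-1, [0, 0, 0.015], 0],
    [-1, [0, 0, 0.02], 0]
  ],
  "force": 70
}}

```text
time_s: 32.9
eef_pos: [0.4984, -0.2439, 0.0856]
ee_rot: [-2.052, -2.375, 0.001]
contact_force: [-0.2, 0.1, -3.4]
grip_width: 0.0019
```

```bash
python3 lk.py P4 2.22
```

```text
33.0 [ 0.50070359 -0.24532203  0.08837941] [2.05172055e+00 2.37372671e+00 3.53904569e-04] [ 0.91303004 -0.09494711 -2.68550436] 0.0018058408705983406
```

View pics/P4side.png

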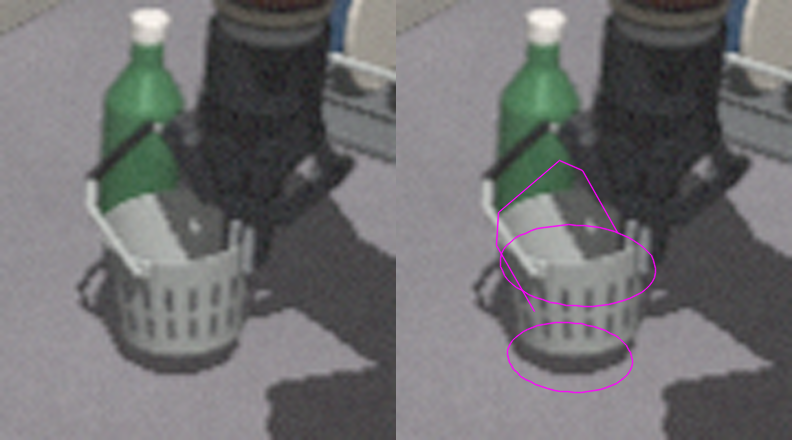

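>>> {"api": "move_arm", "payload": {
  "targets": [
    [-1, [0, 0, 0.035], 0],
    [-1, [0, 0.02, 0.035], 0],
    [-1, [0, 0.04, 0.01], 1],
    [-1, [0, 0.045, 0], 1],
    [-1, [0, 0.045, 0], 0]
  ]
}}

```text
time_s: 33.62
eef_pos: [0.4988, -0.0931, 0.165]
ee_rot: [-2.013, -2.411, 0.001]
contact_force: [0.1, -0.0, -3.2]
grip_width: 0.0016
```

>>> {"api": "move_arm", "payload": {
  "targets": [
    [-1, [0.005, 0.04, 0], 0],
    [-1, [0.005, 0.035, 0], 0],
    [-1, [0.005, 0.02, 0], 0],
    [-1, [0, 0, 0], 0]
  ]
}}

```text
time_s: 34.12
eef_pos: [0.5139, 0.0017, 0.1647]
ee_rot: [-2.009, -2.413, 0.002]
contact_force: [0.6, 0.4, -3.4]
grip_width: 0.0017
```

```bash
cat > rk.py <<'E'
from ov import *
import sys
tag=sys.argv[1];Rk=(.7395,.0305,8.3)
for n,box,k in(('top',(270,130,410,270),5),('side',(215,95,375,255),4)):
    p=snap(n);q=dict(p);q['image']=cv2.convertScaleAbs(p['image'],alpha=1.4)
    seat=place([[-.07,-.042,.1905],[-.07,.042,.1905]],Rk)
    draw(q,[(l,(255,0,255)) for l in rack(Rk)[:3]]+[(seat,(0,255,255))],box,k,f'{tag}{n}.png')
s=bot.read_state();print(s['time_s'],s['eef_pos'],s['ee_rot'],s['contact_force'],s['grip_width'])
E
python3 rk.py R1
```

```text
34.225 [5.13975818e-01 2.43934805e-04 1.64945739e-01] [-2.01183534e+00 -2.41167399e+00  2.05052144e-03] [ 0.14774023 -0.19195713 -2.62043153] 0.0013851129515283281
```

View pics/R1top.png

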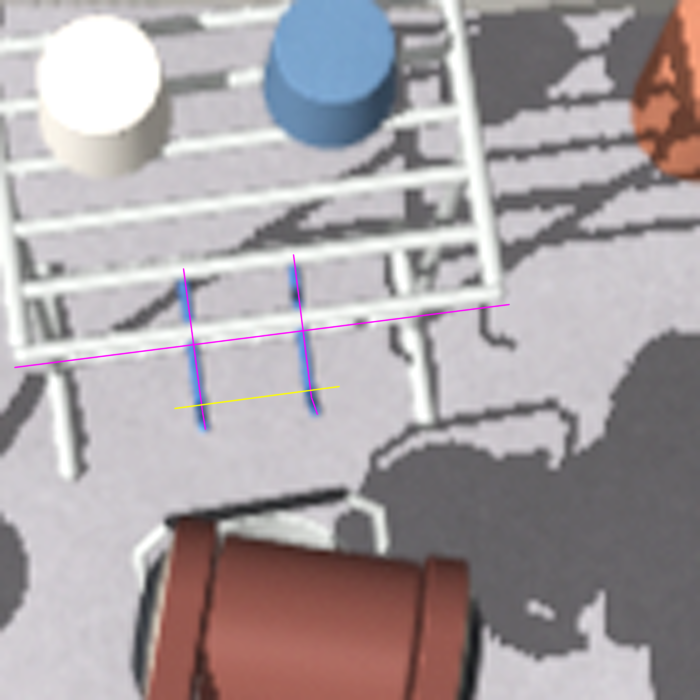

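View pics/R1side.png

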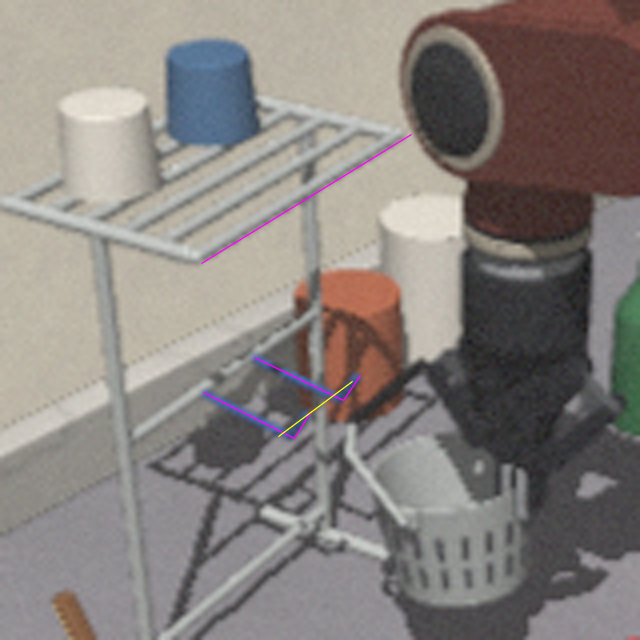

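```bash
python3 - <<'E'
from h import *
np.set_printoptions(precision=4,suppress=True)
t=snap('top');s=snap('side')
f=lambda u,v,o,k:(o[0]+u/k-.5,o[1]+v/k-.5)
for n,a,b in[('barR',(345,493),(424,366)),('barL',(167,521),(355,427))]: print(n,*tri(t,f(*a,(270,130),5),s,f(*b,(215,95),4)))
# prong tips & dip
for n,a,b in[('tipL',(205,428),(300,413)),('tipR',(316,412),(357,378)),('dipL',(203,412),(293,436)),('dipR',(312,398),(343,402))]: print(n,*tri(t,f(*a,(270,130),5),s,f(*b,(215,95),4)))
E
```

```text
barR [ 0.6155 -0.0233  0.222 ] 0.0011269785486561388
barL [0.5994 0.0623 0.2223] 0.0038954819105625465
tipL [0.6534 0.0478 0.2047] 0.00601712079073816
tipR [ 0.6603 -0.0092  0.2034] 0.00023724171343182586
dipL [0.6642 0.0477 0.1841] 0.0014232157540327941
dipR [ 0.6723 -0.0079  0.1816] 0.00040725383877594047
```

>>> {"api": "move_arm", "payload": {
  "targets": [
    [-1, [0, 0.002, 0.006], -2],
    [-1, [0.02, 0.001, 0], 0],
    [-1, [0.022, 0.001, 0], 0],
    [-1, [0.02, 0.001, 0], 0],
    [-1, [0, 0, 0], 0]
  ]
}}

```text
time_s: 34.95
eef_pos: [0.5765, 0.0046, 0.1707]
ee_rot: [-2.055, -2.374, 0.002]
contact_force: [-0.0, -0.3, -2.8]
grip_width: 0.0012
```

```bash
python3 rk.py R2
```

```text
35.05 [0.57611586 0.00480137 0.17109679] [-2.05532922e+00 -2.37515396e+00  9.94501226e-04] [ 0.03043478 -0.73463734 -3.6560081 ] 0.0009290416044632866
```

View pics/R2top.png

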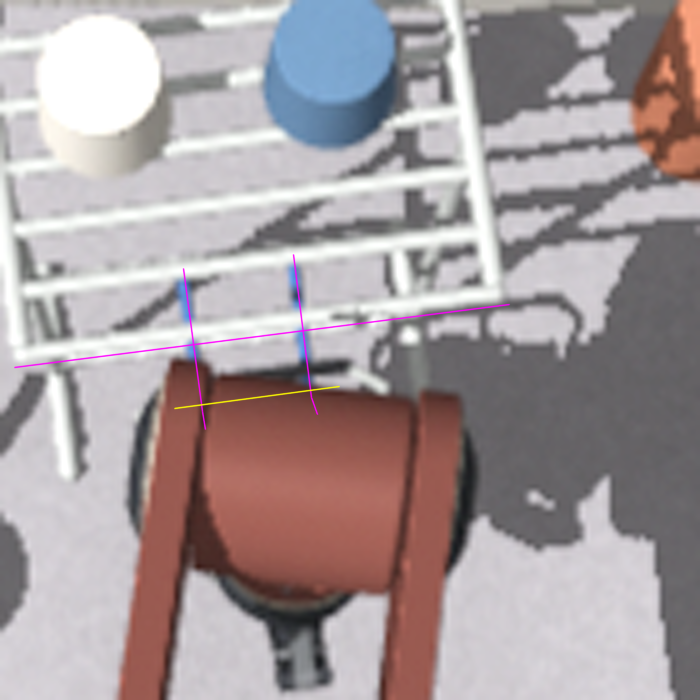

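View pics/R2side.png

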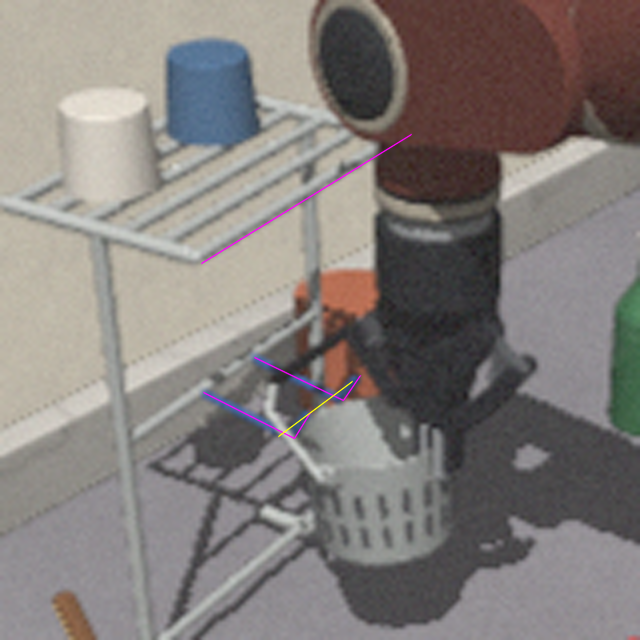

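```bash
python3 - <<'E'
from h import *
np.set_printoptions(precision=4,suppress=True)
t=snap('top');s=snap('side')
f=lambda u,v,o,k:(o[0]+u/k-.5,o[1]+v/k-.5)
print(tri(t,f(351,366,(270,130),5),s,f(354,322,(215,95),4)))
print(atz(t,f(351,366,(270,130),5),.228))
for uv in [(273,381),(354,322)]: print(atz(s,f(*uv,(215,95),4),.228))
E
```

```text
(array([ 0.6767, -0.0252,  0.2324]), np.float64(0.0005334669732339506))
[ 0.6779 -0.0253  0.228 ]
[0.6681 0.0593 0.228 ]
[ 0.6822 -0.0316  0.228 ]
```

>>> {"api": "move_arm", "payload": {
  "targets": [
    [-1, [0, 0.003, -0.01], 0],
    [-1, [0, 0, -0.012], 0],
    [-1, [0, 0, -0.01], 0],
    [-1, [0, 0, -0.004], 0],
    [-1, [0, 0, 0], 0]
  ]
}}

```text
time_s: 35.78
eef_pos: [0.5766, 0.0085, 0.1354]
ee_rot: [-2.054, -2.376, 0.0]
contact_force: [0.3, -0.1, -3.5]
grip_width: 0.0011
```

```bash
python3 rk.py R3
```

```text
35.875 [0.57672605 0.00840998 0.13588498] [ 2.05451133e+00  2.37640713e+00 -1.12191261e-05] [-0.82637038 -0.58150482 -3.35263556] 0.001355254906321591
```

View pics/R3side.png

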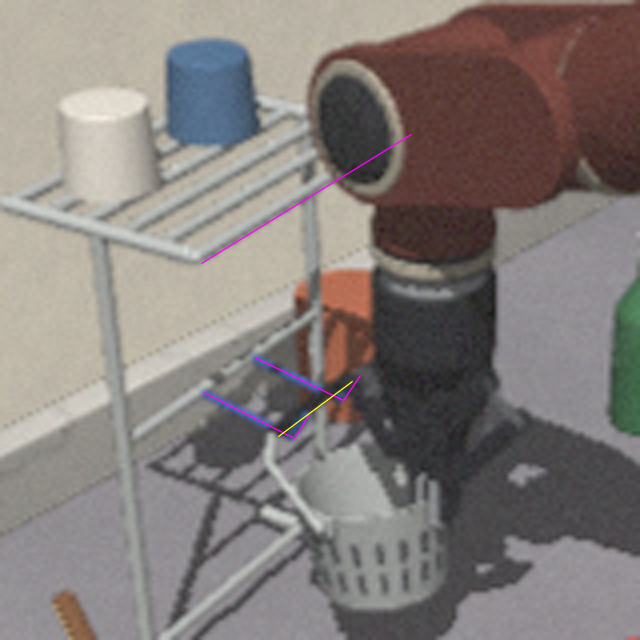

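>>> {"api": "move_arm", "payload": {
  "targets": [
    [-1, [0, 0, -0.004], 0],
    [-1, [0.005, 0.001, -0.004], 0],
    [-1, [0.006, 0.001, -0.004], 0],
    [-1, [0.006, 0.001, -0.003], 0],
    [-1, [0, 0, 0], 0]
  ]
}}

```text
time_s: 36.5
eef_pos: [0.5941, 0.0114, 0.1204]
ee_rot: [2.054, 2.377, -0.0]
contact_force: [1.9, 0.4, -0.3]
grip_width: 0.0012
```

```bash
python3 rk.py R4
```

```text
36.6 [0.59371783 0.01143287 0.12059789] [-2.05452164e+00 -2.37662886e+00  3.03414115e-04] [ 1.26942064 -0.81540522 -0.32600491] 0.0017108086046663433
```

View pics/R4side.png

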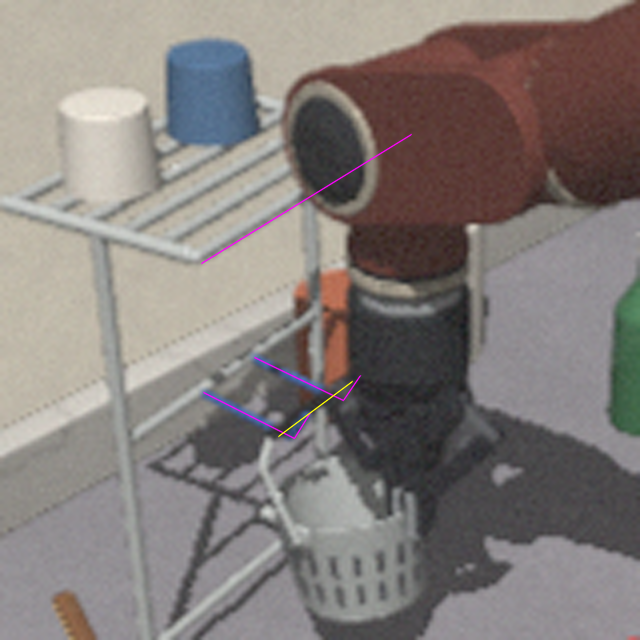

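```bash
python3 - <<'E'
from h import *
p=snap('side');cv2.imwrite('pics/R5.png',cv2.convertScaleAbs(cv2.resize(p['image'][170:255,260:345],None,fx=7,fy=7,interpolation=2),alpha=1.6))
E
```

```text
(no output)
```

View pics/R5.png

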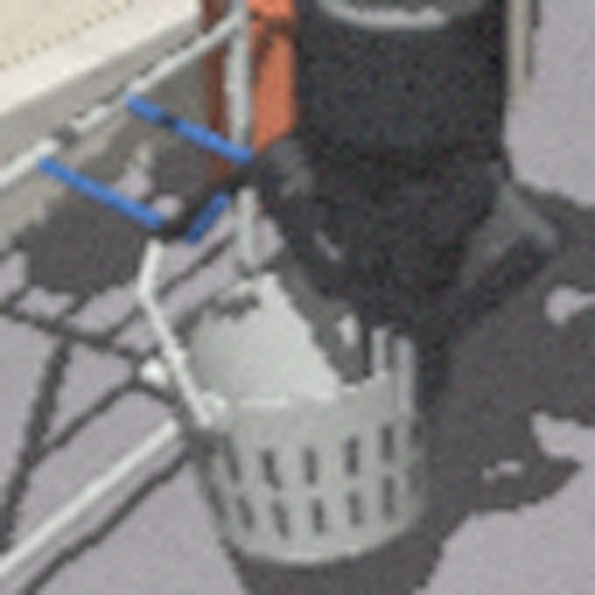

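>>> {"api": "move_arm", "payload": {
  "targets": [
    [-1, [0.004, 0.0005, -0.002], 0],
    [-1, [0.004, 0.0005, -0.0015], 0],
    [-1, [0, 0, 0], 0],
    [-0.85, [0, 0, 0], 0],
    [-0.7, [0, 0, 0], 0]
  ]
}}

```text
time_s: 37.28
eef_pos: [0.6014, 0.0126, 0.1171]
ee_rot: [-2.054, -2.376, 0.0]
contact_force: [0.6, 0.1, -0.1]
grip_width: 0.013
```

>>> {"api": "move_arm", "payload": {
  "targets": [
    [-0.6, [0, 0, 0], 0],
    [-0.5, [0, 0, 0], 0],
    [-0.5, [0, 0, 0], 0]
  ]
}}

```text
time_s: 37.65
eef_pos: [0.6016, 0.0124, 0.1172]
ee_rot: [-2.055, -2.377, 0.0]
contact_force: [0.3, -0.3, -0.0]
grip_width: 0.0215
```

```bash
python3 - <<'E'
from h import *
p=snap('side');cv2.imwrite('pics/R6.png',cv2.convertScaleAbs(cv2.resize(p['image'][170:255,260:345],None,fx=7,fy=7,interpolation=2),alpha=1.6))
E
```

```text
(no output)
```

View pics/R6.png

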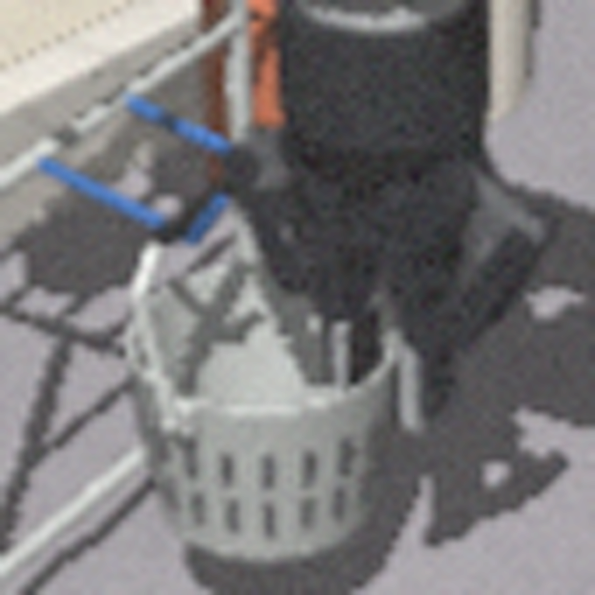

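>>> {"api": "move_arm", "payload": {
  "targets": [
    [-0.5, [0, 0, 0.01], 0],
    [-0.5, [0, 0, 0.012], 0],
    [-0.5, [0, 0, 0.012], 0],
    [-0.5, [-0.004, 0, 0.012], 0],
    [-0.5, [0, 0, 0], 0]
  ]
}}

```text
time_s: 38.33
eef_pos: [0.5983, 0.0124, 0.1651]
ee_rot: [2.053, 2.375, 0.003]
contact_force: [-0.2, -1.1, 0.5]
grip_width: 0.0215
```

```bash
python3 - <<'E'
from h import *
p=snap('side');cv2.imwrite('pics/R7.png',cv2.convertScaleAbs(cv2.resize(p['image'][170:255,260:345],None,fx=7,fy=7,interpolation=2),alpha=1.6))
E
```

```text
(no output)
```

View pics/R7.png

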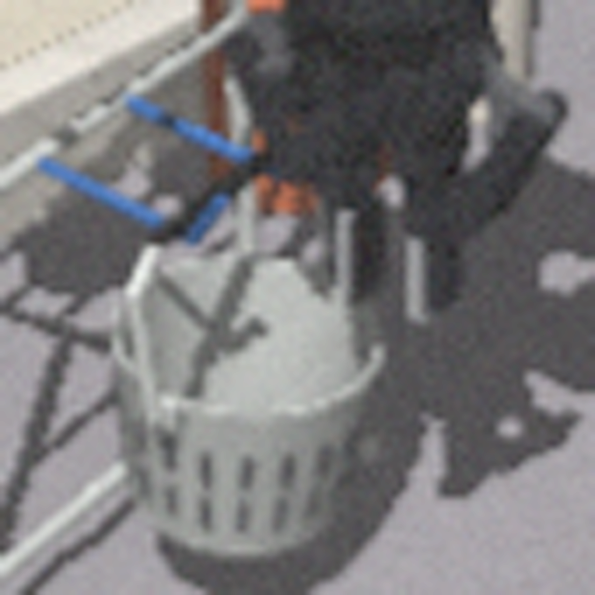

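Strainer hangs freely and the fingertips are above the rim. Back away toward the robot.

>>> {"api": "move_arm", "payload": {
  "targets": [
    [-0.5, [-0.02, -0.003, 0.002], 0],
    [-0.5, [-0.04, -0.005, 0.01], 0],
    [-0.5, [-0.05, -0.03, 0.02], 0],
    [-0.5, [-0.03, -0.05, 0], 0],
    [-0.5, [0, -0.05, 0], 0]
  ]
}}

```text
time_s: 39.0
eef_pos: [0.4558, -0.1261, 0.1948]
ee_rot: [2.054, 2.377, 0.0]
contact_force: [0.6, -0.3, 0.5]
grip_width: 0.0214
```

>>> {"api": "move_arm", "payload": {
  "targets": [
    [-0.5, [0, -0.05, 0], 0],
    [-0.5, [0, -0.05, 0], 0],
    [-0.5, [0, 0, 0], 0],
    [-0.5, [0, 0, 0], 0]
  ]
}}

```text
time_s: 39.5
eef_pos: [0.4572, -0.225, 0.1944]
ee_rot: [-2.054, -2.375, -0.0]
contact_force: [-0.1, 0.4, -0.1]
grip_width: 0.0211
```

```bash
python3 rk.py R8; python3 look.py L9; python3 -c "
from h import *
snap('top','fin_top.png');snap('side','fin_side.png')"
```

```text
39.6 [ 0.45752844 -0.22437497  0.19472774] [-2.05237855e+00 -2.37734294e+00 -2.45250331e-04] [0.72766315 0.77601468 0.1248656 ] 0.021437819549012506
top 0.71 [231.9, 243.8] 226 243 216 263
side 0.92 [244.0, 271.6] 228 258 243 298
39.8 [ 0.45774751 -0.22465486  0.19518934] [2.05287340e+00 2.37801498e+00 1.05590843e-04] [-0.54987375  0.01611653  0.07537749] [-6.02316653e-01 -2.02552428e-01  1.91524991e+00  6.11533198e-05
  1.42883087e+00 -7.48824080e-01]
```

View pics/R8side.png

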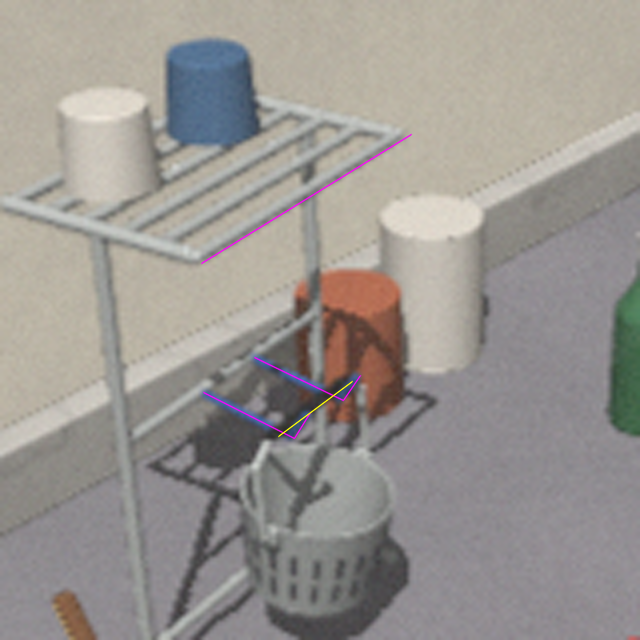

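View pics/R8top.png

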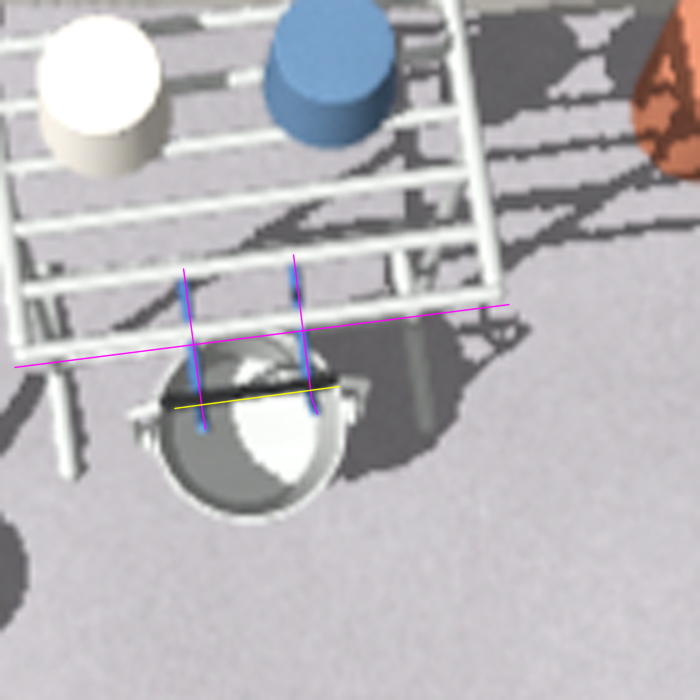

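View pics/L9side.png

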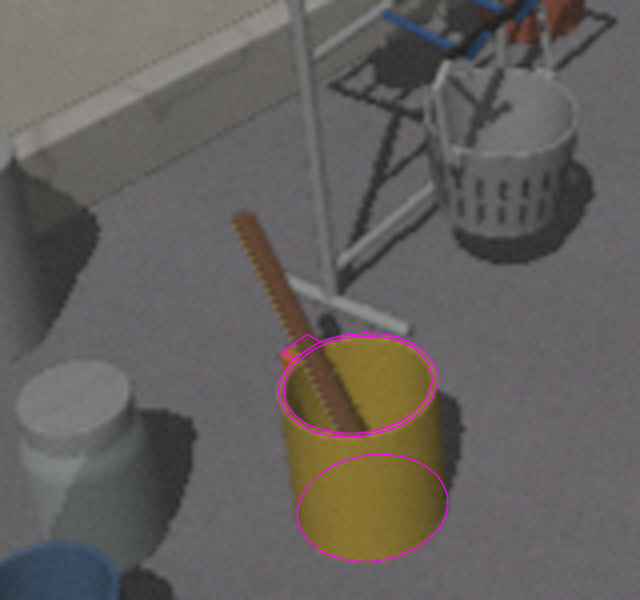

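View pics/fin_top.png

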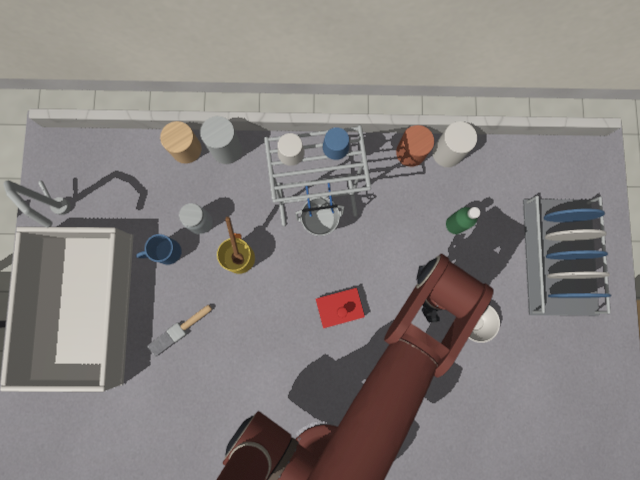

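```bash
python3 - <<'E'
from h import *
np.set_printoptions(precision=4,suppress=True)
t=snap('top');s=snap('side')
print(tri(t,(229,218),s,(231,245)))
print(atz(t,(239,263),.012))
f=lambda u,v,o,k:(o[0]+u/k-.5,o[1]+v/k-.5)
a=atz(t,f(250,392,(270,130),5),.1905);d=a[:2]-[.7395,.0305];c,q=np.cos(np.radians(8.3)),np.sin(np.radians(8.3));print('bar in rack',c*d[0]+q*d[1],-q*d[0]+c*d[1])
E
```

```text
(array([0.6473, 0.253 , 0.1758]), np.float64(0.0009642742312020041))
[0.5496 0.2505 0.012 ]
bar in rack -0.06696470294588543 0.002802219721890581
```

```bash
python3 -c "
from cell import bot
print(bot.finish_job())"
```

```text
the job is handed in; nothing more can be done
None
```

The spoon is standing in the cup over the orange lip, the strainer is hanging on both prongs by its bail, and I handed the job in at about 40 s of the 72 s allowed. The hand-in gave no verdict.

**How I did it**
- **Spoon:** I gripped the handle, turned it about 166° and let it tip bowl-first over the lip into the cup.
- **Bail:** The moves only allow a turn about the vertical, so a straight-down fingertip could not hook under the bar. I raised the bail in four small pinch-and-release lifts at its corner, then pushed it upright with the closed fingertips. It stood at about 1.63 rad with the strainer flat on the slab. After that I leaned it back to about 2.2 rad.
- **Hanging:** I gripped the strainer by its front wall, which kept the gripper clear of the shelf. I set the bar in the prong dips, eased the strainer under it, opened the fingers and backed away.

**Last checks, all from the camera images**
- **Bar:** its middle is at rack x of about −67 mm and y of about +3 mm, lying on both prongs behind the tips. I assumed its seated height here and did not measure it.
- **Strainer:** it looks level and still, well clear of the slab.
- **Spoon:** the handle end is about 79 mm toward the lip and about 3 mm sideways, with the bowl on the cup floor and the cup upright.
- **Bystanders:** they look unmoved in the final overhead picture; I did not measure their shift.

**What went wrong on the way**
- The first corner lifts tilted the strainer by several degrees.
- The first push on the bail tilted it to about 0.45 rad, against the 0.8 rad limit. I backed off each time and it settled flat again, a few millimetres from where it had been.

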